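Clamp the upturned pepper mill in the refilling chuck

TASK

The black-capped acrylic pepper mill stands upside down on the lazy Susan; it is to be clamped cap up in the three-jaw holding chuck, ready for refilling. First lay it gently on its side on the cork mat, without letting it topple, and let go; then take it up again, stand it steel foot down in the middle of the open chuck and let go; then swing the red knob clockwise (seen from above) until all three jaws hold the foot firmly. Leave the white-capped salt mill, the ramekin and the green egg separator where they are.

Things in the scene. Friction and masses are not known exactly. Their poses are not given: they have to be found in the camera images.
- pepper_mid (a point): centre of the pepper mill. 130 mm long, 0.15 to 0.3 kg: black round flat cap (42 mm across, 30 long), clear square body (46 x 46 mm, 66 long), round steel foot (42 mm across, 34 long). z axis runs along the mill from cap to foot: up at the start (cap down), down at the end; x and y are square to the body's flat faces. The middle of the square body is 2 mm nearer the cap than this point
- pepper: the same pepper mill; origin at the centre of the flat end of the cap, same axes
- mat: cork mat, fixed, 180 mm (its x) by 170 mm (its y), 4 mm thick; origin under its centre, at table height; its top is 4 mm above the table
- susan: lazy Susan, a round wooden turntable 210 mm across, top 26 mm above the table; origin on its axis at table height. It turns stiffly (0.3 N m). The two mills stand on it about 62 mm either side of the axis
- chuck_seat (a point): centre of the chuck's flat seat, 20 mm above the table, where the mill's foot stands. The chuck is fixed to the table, 148 mm across; the chuck's axis is vertical through this point. Fully open, the three jaw faces stand 30 mm from the axis (so 9 mm free round the 42 mm foot) and reach 23 mm above the seat
- sleeve_knob (a point): red upright round knob on the chuck sleeve's lever, 18 mm across, 105 mm from the chuck's axis; this point is on the knob's axis 60 mm above the table (knob top 90 mm, lever top 21 mm). It circles the chuck's axis as the sleeve turns: it starts to the robot's right (-y) of that axis, passes on the robot's side (-x) and ends to the left (+y)
- sleeve (a joint): turn of the chuck sleeve (rad): 0 fully open, grows clockwise seen from above, hard end stop at 2.2 (harmless). Starts at 0 to 0.3. Takes 0.5 N m (5 N at the knob); stays where left. Each rad brings all three jaws 6.7 mm inwards; a centred foot is touched at 1.35, then the sprung jaw faces (4 N/mm each) press harder, 27 N per rad each, and the knob gets up to 4 N heavier
- pad0: orange sprung face of jaw 0, 8 mm thick, 22 wide, 22 high, spanning 21 to 43 mm above the table; the body's origin lies on the chuck's axis (displaced with the jaw), its x axis points outwards along the jaw
- pad1: orange sprung face of jaw 1, 8 mm thick, 22 wide, 22 high, spanning 21 to 43 mm above the table; the body's origin lies on the chuck's axis (displaced with the jaw), its x axis points outwards along the jaw
- pad2: orange sprung face of jaw 2, 8 mm thick, 22 wide, 22 high, spanning 21 to 43 mm above the table; the body's origin lies on the chuck's axis (displaced with the jaw), its x axis points outwards along the jaw
- salt_mid (a point): centre of the salt mill (bystander), same shape and size as the pepper mill but with a white cap, standing foot down on the lazy Susan
- ramekin_mid (a point): centre of a white ceramic ramekin (bystander), 84 mm across, 45 mm high
- separator_mid (a point): centre of the bowl of a bright green egg separator (bystander), bowl 80 mm across, 22 mm high, flat handle out to 108 mm along its y axis
Mind the look-alikes: they are no part of the job. Of the things like the part that bears ramekin_mid, leave any that is blue; of the rest the larger one is meant.

How it is judged:
On the way, in this order (a step that is already met when the one before it is completed fails the run):
1. the pepper mill lies on its side on the cork mat, let go (angle between pepper_mid's own z axis and vertical between 1.42 and 1.72 rad and height (world z) of pepper_mid below 0.034 m and x of pepper_mid in the frame of mat between -0.085 and 0.085 m and y of pepper_mid in the frame of mat between -0.08 and 0.08 m and contact force between the fingers and pepper below 0.1 N and linear speed of pepper below 0.02 m/s), for 0.2 s.
2. the mill stands foot down on the seat between the open jaws, let go (angle between pepper_mid's own z axis and vertical above 3.04 rad and horizontal distance between pepper_mid and chuck_seat below 0.009 m and z of pepper_mid in the frame of chuck_seat between 0.06 and 0.069 m and contact force between the fingers and pepper below 0.1 N and linear speed of pepper below 0.02 m/s and value of joint sleeve below 1.1 rad), for 0.2 s.
3. the sleeve is turned clockwise and all three jaws press on the foot (contact force between each of pad0, pad1, pad2 and pepper above 5 N and angle between pepper_mid's own z axis and vertical above 3.04 rad and horizontal distance between pepper_mid and chuck_seat below 0.009 m and z of pepper_mid in the frame of chuck_seat between 0.06 and 0.069 m and value of joint sleeve above 1.3 rad), for 0.2 s.
At the end, for the whole second after the job is handed in: The pepper mill stands cap up (within 0.1 rad) on the seat, within 9 mm of the axis, centre 60-69 mm above it; each jaw face presses with over 5 N, sleeve past 1.3 rad; mill still and let go. Salt mill, ramekin, separator within 50 mm of their starts, salt mill and ramekin upright (all of step 3 and linear speed of pepper below 0.02 m/s and contact force between the fingers and pepper below 0.1 N and distance of each of salt_mid, ramekin_mid, separator_mid from where it was at the start of the episode below 0.05 m and angle between each of salt_mid, ramekin_mid's own z axis and vertical below 0.1 rad); the robot touches nothing.
It fails at once if the pepper mill topples or is flung (turns faster than 8 rad/s) (angular speed of pepper above 8 rad/s).
It fails at once if the salt mill is shoved more than 50 mm (distance of salt_mid from where it was at the start of the episode above 0.05 m).
It fails at once if the ramekin is shoved more than 50 mm (distance of ramekin_mid from where it was at the start of the episode above 0.05 m).
It fails at once if the egg separator is shoved more than 50 mm (distance of separator_mid from where it was at the start of the episode above 0.05 m).
It also fails if it takes over 72 s, if anything falls off the work surface, if the arm or the gripper's body presses on something with over 40 N, if the wrist force passes 120 N, or if a joint passes its speed limit or range.

ROBOT

A 7-joint arm with a two-finger parallel gripper is mounted at the origin on the work surface. World frame = base frame: x ahead of the robot, y to its left, z up, the work surface at z = 0. Lengths are in m, angles in rad, forces in N, time in s.
With the tool pointing down it reaches from about 0.425 to 0.925 m from the base axis. Payload 6.8 kg.
Tool frame: the origin (TCP) lies at the centre of the arm's flange, where the gripper is bolted on; the fingertips stand 173 mm ahead of it and the grasp point (between the pads) lies 155 mm ahead of it (r.hold_point_z is the distance from the TCP to the grasp point, in m); z points along the fingers, x is the direction in which the jaws open and shut, and the axes are right-handed (so a half turn about z gives the same grasp; the last joint's range is limited). The gripper opens to 85 mm and grips with 20 to 120 N. Pads are 22 mm wide; open, the fingers measure 114 mm over their backs; the gripper's body (76 mm by 85 mm) begins 54 mm behind the grasp point. The pads swing forward as they close: fully open they stand 13 mm farther back than shut.
Start: joints at [1.173, 0.477, 0.022, 1.555, -0.011, 1.109, -0.083], TCP at [0.193, -0.647, 0.405] pointing down, gripper open.
Joint ranges: [-2.96, 2.96], [-0.34, 2.1], [-1.41, 1.46], [0.24, 2.44], [-1.37, 4.51], [0.17, 1.92], [-2.96, 2.96]. Speed limits (rad/s): [2.39, 2.39, 3.14, 3.14, 3.14, 3.14, 3.14].

INTERFACE

Orientations are given as a rotation vector (axis times angle).
In Python, from bench import r gives the robot as it stands.
- The arm moves only by the tool apply_moves, never from a script. Its arguments are lists of equal length, an entry for each row: "dp": the shift along the tool's x, y, z scaled (see below), a list of three; "twist": the turn, a rotation vector about the tool's x, y, z scaled (see below), a list of three; "jaw": the closure in counts, from 0 (fully open) to 255 (shut). In form: {"dp": [[x, y, z], ...], "twist": [[rx, ry, rz], ...], "jaw": [jaw, ...]}. A call has 1 to 20 rows; each row shifts and turns the pose as measured when the row begins, along the tool's axes as they then stand; what a row does not reach is not made up. The controller multiplies each number of a shift by 12 cm and each number of a turn by 120 degrees. A row lasts 1/10 s, in which the tool goes at most 50 mm and 8.59 degrees, less where a joint would pass 70% of its speed; a pose out of reach is approached as far as the arm can. A call with a number of a shift or a turn outside -1 to 1 is refused whole. A call with a gripper value outside its range is refused whole. The fingers move at their own pace and stop on an object; "grip_force" is the grip in N (left out, the last holds). Time passes only in rows, so rows that do not move let the fingers close. It gives the time, the measured TCP pose, the force and the opening at its end, in the units of the state.
- r.get_obs(): the state, without advancing time (a new reading comes with each control period).
- r.grab_frame(name): name is "scene" or "top"; returns a dict with "color" (420x560x3 uint8, red, green, blue), "z_map" (420x560 float32, m along the optical axis (not along the pixel's ray), 0 where there is no reading), "intrinsics" (3x3 intrinsics, pixels), "dist_coeffs" ([k1, k2, p1, p2, k3] as OpenCV has them; the pictures are not rectified), "R" (3x3) and "t" (3): a world point X has camera coordinates R X + t. Camera axes: x right, y down, z forward; pixel columns grow to the right and rows downward; lengths in m; the calibration is good to about 2 mm. A picture is of the moment at which its call begins.
- r.hand_in(): hands the job in, once; it reports no verdict.
The state is a dict: "clock": time; "joints": joint angles; "qvel": joint speeds; "tau": joint torques, N m; "tcp_pos": TCP position; "orientation": TCP orientation; "contact_force": force on the tool from outside, world axes, zero at the start; "moment": the same for the moment, N m; "grip_width": finger opening in m.
Only numpy, scipy, OpenCV 4.12 (cv2) and the standard library are available. Lean on these libraries where they do the work, as an engineer would, in place of code of your own. Each camera call takes 0.05 s, during which the arm holds its last target.

## Working session

There is one attempt and no reset: what is moved stays moved. The work goes in short steps, Python scripts to look and compute and a tool call to move; the robot and the scene stay as the last step left them, time stands still between calls to the robot, and variables do not carry over. Pictures are saved under pics/ and viewed, and the job is handed in when it is done.

Besides the shell and the picture viewer there is one more tool, called after "Request:" as name(argument=value, ...) on one line, values as JSON. apply_moves: Moves the arm, as the interface text tells. Shifts and turns lie within -1 to 1; 1 stands for 12 cm of shift or 120 degrees of turn. Its arguments: {"type":"object","properties":{"dp":{"type":"array"},"twist":{"type":"array"},"jaw":{"type":"array"},"grip_force":{"type":"number"}},"required":["dp","twist","jaw"]}

```bash
ls; mkdir -p pics
python3 - <<'E'
from bench import r
import cv2,numpy as np,pickle
o=r.get_obs();print(o)
for n in("scene","top"):
    f=r.grab_frame(n);cv2.imwrite(f"pics/{n}0.png",f["color"][:,:,::-1]);pickle.dump(f,open(f"{n}0.pkl","wb"))
    print(n,f["intrinsics"],f["dist_coeffs"],f["R"],f["t"], -f["R"].T@f["t"])
E
```

```text
pics
{'clock': 0.0, 'joints': array([ 1.17291913,  0.47782686,  0.02236287,  1.55645203, -0.01154684,
        1.10932055, -0.08308528]), 'qvel': array([-0.00143867, -0.00056891, -0.00027409,  0.00031223,  0.00054484,
       -0.00077046,  0.00020849]), 'tau': array([-1.73282137e-04, -5.96441174e+01,  1.60821129e+00, -2.81191742e+01,
        1.24190966e-02,  9.27463872e-03, -2.79118893e-06]), 'tcp_pos': array([ 0.19279699, -0.64659174,  0.40370768]), 'orientation': array([-2.51806797e+00,  1.87681719e+00,  2.46438918e-03]), 'contact_force': array([-0.11008355,  0.92706898, -0.22810684]), 'moment': array([0.00640363, 0.01053132, 0.01643144]), 'grip_width': 0.08563598588273703}
scene [[400.12145175   0.         272.33131311]
 [  0.         400.12145175 214.65436095]
 [  0.           0.           1.        ]] [-0.0943557  0.         0.         0.         0.       ] [[ 0.72650284  0.68715    -0.00430137]
 [ 0.48754797 -0.5198606  -0.70145701]
 [-0.48424229  0.50751338 -0.71269879]] [-0.47166017 -0.2866641   1.43102948] [ 1.17538995 -0.5511907   0.81678165]
top [[455.47357694   0.         280.35060285]
 [  0.         455.47357694 208.39891164]
 [  0.           0.           1.        ]] [-0.07800748  0.          0.          0.          0.        ] [[ 0.00861788 -0.99970707  0.02261638]
 [-0.99717242 -0.01028011 -0.07444121]
 [ 0.0746519  -0.02191091 -0.99696891]] [-0.03201518  0.65555793  0.96368065] [ 0.58203959 -0.00415148  1.01028424]
```

View pics/scene0.png

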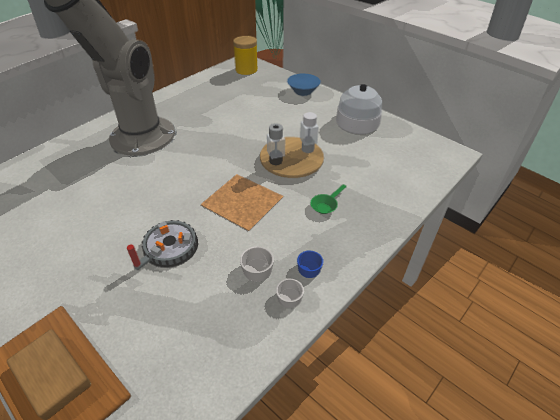

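View pics/top0.png

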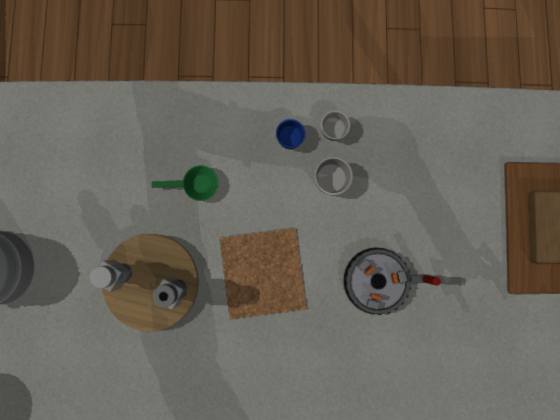

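The views show these candidates:
- **Pepper mill:** steel foot up and black cap down, at top (168,293) and scene (276,145).
- **Salt mill:** white cap, at top (105,277) and scene (310,130).
- **Ramekin:** white and large at top (333,176). The blue (291,134) and small white (336,125) ones are look-alikes.

I'll enlarge and measure.

```bash
cat > h.py <<'E'
import cv2,numpy as np,pickle
def load(n,i): return pickle.load(open(f"{n}{i}.pkl","rb"))
def grab(n,i):
    from bench import r
    f=r.grab_frame(n);pickle.dump(f,open(f"{n}{i}.pkl","wb"));return f
def crop(f,x0,x1,y0,y1,s,name):
    c=f["color"][y0:y1,x0:x1,::-1];cv2.imwrite("pics/"+name,cv2.resize(c,None,fx=s,fy=s,interpolation=cv2.INTER_CUBIC))
def ray(f,uv):
    p=cv2.undistortPoints(np.float64(uv).reshape(-1,1,2),f["intrinsics"],f["dist_coeffs"]).reshape(-1,2)
    d=np.c_[p,np.ones(len(p))]@f["R"];return -f["R"].T@f["t"],d
def onplane(f,uv,z):
    c,d=ray(f,uv);return c+d*((z-c[2])/d[:,2])[:,None]
def cloud(f):
    h,w=f["z_map"].shape;u,v=np.meshgrid(np.arange(w),np.arange(h))
    c,d=ray(f,np.c_[u.ravel(),v.ravel()])
    return (c+d*f["z_map"].reshape(-1,1)).reshape(h,w,3)
def proj(f,X):
    return cv2.projectPoints(np.float64(X).reshape(-1,3),cv2.Rodrigues(f["R"])[0],f["t"],f["intrinsics"],f["dist_coeffs"])[0].reshape(-1,2)
E
python3 - <<'E'
from h import *
t=load("top",0);s=load("scene",0)
a=cv2.resize(t["color"][225:340,85:205,::-1],(400,383),interpolation=cv2.INTER_CUBIC)
b=cv2.resize(s["color"][100:180,250:335,::-1],(400,383),interpolation=cv2.INTER_CUBIC)
cv2.imwrite("pics/crop0.png",np.hstack([a,b]))
crop(t,335,475,235,325,5,"chuck0.png")
P=cloud(t);Q=cloud(s)
# depth sanity
for uv in[(163,296),(105,277),(260,270),(378,252),(150,250),(332,176),(430,280)]: print(uv,P[uv[1],uv[0]].round(4))
for nm,C in(("top",P),("scene",Q)):
    m=(C[...,2]>.15)&(C[...,2]<.165)&(C[...,0]>.3)&(C[...,0]<.7)&(C[...,1]<.6)&(C[...,1]>.1)
    n,l,st,ce=cv2.connectedComponentsWithStats(m.astype(np.uint8))
    for i in range(1,n):
        if st[i,4]>15:
            q=C[l==i];print(nm,ce[i],st[i,4],q.mean(0).round(4),((q.min(0)+q.max(0))/2).round(4),np.ptp(q,axis=0).round(3))
E
```

```text
(163, 296) [0.4805 0.1938 0.1564]
(105, 277) [0.5141 0.3033 0.1576]
(260, 270) [0.5214 0.0172 0.0053]
(378, 252) [ 0.563  -0.2385  0.0272]
(150, 250) [0.5629 0.2548 0.0243]
(332, 176) [ 0.7309 -0.1409  0.0064]
(430, 280) [ 0.5063 -0.3368  0.0733]
top [100.83830846 276.95522388] 402 [0.514  0.3118 0.156 ] [0.5138 0.3126 0.1552] [0.041 0.041 0.01 ]
top [163.74695864 295.60097324] 411 [0.4812 0.1924 0.1562] [0.4805 0.1928 0.1554] [0.041 0.041 0.011]
scene [309.96969697 116.24242424] 99 [0.5176 0.3092 0.155 ] [0.515  0.311  0.1546] [0.042 0.042 0.009]
scene [275.56842105 127.63157895] 95 [0.4832 0.1905 0.1547] [0.4809 0.1924 0.1539] [0.043 0.042 0.007]
```

View pics/crop0.png

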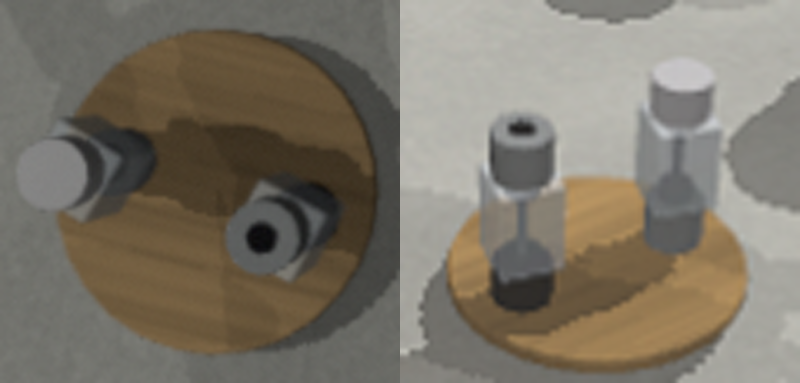

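View pics/chuck0.png

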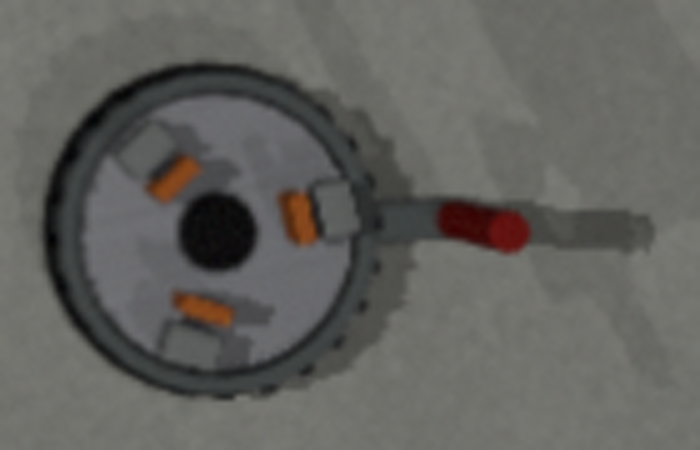

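The crop confirms the pepper mill is the one with the steel foot (dark hole) up and the black cap down, at top (163,296). The other mill is the white-capped salt. In the chuck view the knob top is at about top (436,281) and three orange pads surround the bore at (378,281). Next I'll measure the body yaw, chuck, knob and mat.

Run:
```python
from h import *
t=load("top",0);s=load("scene",0)
P=cloud(t);Q=cloud(s)
# body: points around pepper between z .06 and .118 and top ring
for nm,C in(("top",P),("scene",Q)):
    d=np.hypot(C[...,0]-.4808,C[...,1]-.1926)
    m=(d<.045)&(C[...,2]>.062)&(C[...,2]<.126)
    q=C[m];print(nm,len(q));
    k=(C[...,2]>.116)&(C[...,2]<.127)&(d<.045)
    print(" ring",k.sum(), np.c_[C[k]].round(3)[:0])
    if k.sum()>5:
        rc=cv2.minAreaRect(np.float32(C[k][:,:2]*1000));print(" top rect",rc)
    rc=cv2.minAreaRect(np.float32(q[:,:2]*1000));print(" rect",rc)
# chuck: 
col=t["color"].astype(int);R,G,B=col[...,0],col[...,1],col[...,2]
def comps(m,mn=10):
    n,l,st,ce=cv2.connectedComponentsWithStats(m.astype(np.uint8));return [(ce[i],st[i,4],l==i) for i in range(1,n) if st[i,4]>=mn]
reg=np.zeros(R.shape,bool);reg[235:325,335:475]=1
print("orange");pc=[]
for c,a,m in comps(reg&(R>150)&(G>60)&(G<140)&(B<80)):
    print(c,a,P[m].mean(0).round(4),np.median(P[m],axis=0).round(4)); 
print("red")
for c,a,m in comps(reg&(R>90)&(G<45)&(B<45)):
    q=P[m];k=q[:,2]>.084;print(c,a,q[:,2].max(),k.sum(),q[k].mean(0).round(4))
print("dark hole")
for c,a,m in comps(reg&(R<40)&(G<40)&(B<40),30): print(c,a,onplane(t,c,.02),np.median(P[m],axis=0))
# rim of chuck circle
k=reg&(P[...,2]>.015)&(P[...,2]<.05)
pts=P[k];
d=pts[(np.hypot(pts[:,0]-.51,pts[:,1]+.235)<.085)]
print("rim",cv2.minEnclosingCircle(np.float32(d[:,:2]*1000)))
# mat
hsv=cv2.cvtColor(t["color"],cv2.COLOR_RGB2HSV)
m=(hsv[...,1]>90)&(hsv[...,2]>60);m[:, :215]=0;m[:,312:]=0;m[:225]=0;m[322:]=0
cnt=max(cv2.findContours(m.astype(np.uint8),0,2)[0],key=cv2.contourArea)
W=onplane(t,cnt.reshape(-1,2),.004);print("mat",cv2.minAreaRect(np.float32(W[:,:2]*1000)))
for n,z,uv in(("ramekin",.045,(333,176)),("sep",.022,(200,183)),("ramsm",.03,(336,125))): print(n,onplane(t,uv,z))
```

```text
top 317
 ring 157 []
 top rect ((481.314453125, 193.00669860839844), (46.753623962402344, 47.073265075683594), 61.34037399291992)
 rect ((481.1971435546875, 192.81089782714844), (46.9613151550293, 47.44452667236328), 62.06111145019531)
scene 330
 ring 74 []
 top rect ((482.6369934082031, 191.70663452148438), (44.174598693847656, 46.636234283447266), 62.88564682006836)
 rect ((482.28045654296875, 191.01028442382812), (45.739227294921875, 46.636234283447266), 62.88564682006836)
orange
red
[436.2   281.075] 40 0.09337973726387094 40 [ 0.5054 -0.344   0.0897]
dark hole
[355.06217617 269.0880829 ] 193 [[ 0.52551217 -0.1895784   0.02      ]] [ 0.53208864 -0.1813391   0.00574524]
[377.97222222 280.88888889] 180 [[ 0.50008453 -0.23991889  0.02      ]] [ 0.49993869 -0.23943582  0.02079115]
rim ((499.3385009765625, -244.2895050048828), 75.83212280273438)
mat ((514.7507934570312, 11.3988037109375), (178.29246520996094, 168.85195922851562), 8.142081260681152)
ramekin [[ 0.72519835 -0.13776627  0.045     ]]
sep [[0.70982089 0.15001705 0.022     ]]
ramsm [[ 0.84097223 -0.14675007  0.03      ]]
```

```bash
cat >> h.py <<'E'
from scipy.spatial.transform import Rotation as Ro
from scipy.linalg import expm,logm
G=.155
def T(R,p):
    M=np.eye(4);M[:3,:3]=R;M[:3,3]=p;return M
def cur():
    from bench import r
    o=r.get_obs();return T(Ro.from_rotvec(o["orientation"]).as_matrix(),o["tcp_pos"]),o
def tool(az,tilt,xaz,gp,g=G):
    """tool z = down tilted by tilt toward azimuth az (deg); tool x nearest azimuth xaz, horizontal if xaz=az+-90; gp grasp point"""
    a,t=np.radians([az,tilt]);z=np.array([np.sin(t)*np.cos(a),np.sin(t)*np.sin(a),-np.cos(t)])
    x=np.array([np.cos(np.radians(xaz)),np.sin(np.radians(xaz)),0]);x-=z*(x@z);x/=np.linalg.norm(x)
    return T(np.c_[x,np.cross(z,x),z],np.array(gp)-g*z)
def seg(A,B,N):
    S=expm(np.real(logm(np.linalg.inv(A)@B))/N)
    dp=S[:3,3]/.12;tw=Ro.from_matrix(S[:3,:3]).as_rotvec()/np.radians(120)
    print(f"N={N} dp",dp.round(3).tolist(),"twist",tw.round(3).tolist(),"mm/row %.1f deg/row %.1f"%(np.linalg.norm(dp)*120,np.linalg.norm(tw)*120))
    M=A.copy();w=[]
    for i in range(N): M=M@S;w.append(M[:3,3])
    w=np.array(w);print("  tcp path",w[::max(1,N//4)].round(3).tolist());return B
def stat():
    M,o=cur();print("t %.2f tcp %s gp %s"%(o["clock"],M[:3,3].round(4),(M[:3,3]+G*M[:3,2]).round(4)));print(" x",M[:3,0].round(3),"z",M[:3,2].round(3),"w",round(o["grip_width"],4),"F",o["contact_force"].round(1),"q",o["joints"].round(2))
    return M
def log():
    import json,os
    M,o=cur();open("log.jsonl","a").write(json.dumps([o["joints"].tolist(),o["tcp_pos"].tolist(),o["orientation"].tolist()])+"\n")
E
python3 - <<'E'
from h import *
M=stat();log()
B=tool(0,0,-28,(.52,.08,.40),0)
seg(M,B,20)
E
```

```text
t 0.10 tcp [ 0.1928 -0.6466  0.4038] gp [ 0.1927 -0.6464  0.2488]
 x [ 0.286 -0.958 -0.002] z [-0.001  0.002 -1.   ] w 0.0855 F [-0.9  0.9  0.2] q [ 1.17  0.48  0.02  1.56 -0.01  1.11 -0.08]
N=20 dp [-0.158, -0.302, 0.002] twist [-0.0, 0.0, -0.019] mm/row 40.9 deg/row 2.3
  tcp path [[0.222, -0.618, 0.404], [0.351, -0.459, 0.403], [0.445, -0.279, 0.402], [0.503, -0.083, 0.401]]
```

Request:
apply_moves(dp=[[-0.158,-0.302,0],[-0.158,-0.302,0],[-0.158,-0.302,0],[-0.158,-0.302,0],[-0.158,-0.302,0],[-0.158,-0.302,0],[-0.158,-0.302,0],[-0.158,-0.302,0],[-0.158,-0.302,0],[-0.158,-0.302,0],[-0.158,-0.302,0],[-0.158,-0.302,0],[-0.158,-0.302,0],[-0.158,-0.302,0],[-0.158,-0.302,0],[-0.158,-0.302,0],[-0.158,-0.302,0],[-0.158,-0.302,0],[-0.158,-0.302,0],[-0.158,-0.302,0]], twist=[[0,0,-0.019],[0,0,-0.019],[0,0,-0.019],[0,0,-0.019],[0,0,-0.019],[0,0,-0.019],[0,0,-0.019],[0,0,-0.019],[0,0,-0.019],[0,0,-0.019],[0,0,-0.019],[0,0,-0.019],[0,0,-0.019],[0,0,-0.019],[0,0,-0.019],[0,0,-0.019],[0,0,-0.019],[0,0,-0.019],[0,0,-0.019],[0,0,-0.019]], jaw=[0,0,0,0,0,0,0,0,0,0,0,0,0,0,0,0,0,0,0,0])

```text
clock: 2.1
tcp_pos: [0.5173, 0.1056, 0.3974]
orientation: [-3.056, 0.726, 0.018]
contact_force: [0.1, 0.0, 0.3]
grip_width: 0.0856
```

Run:
```python
from h import *
M=stat();log()
z=tool(62,55,-28,(0,0,0))[:3,2]
B=tool(62,55,-28,np.array([.481,.193,.095])-.1*z)
print(B[:3,3]);seg(M,B,18)
```

```text
t 2.10 tcp [0.5173 0.1056 0.3974] gp [0.5156 0.1061 0.2424]
 x [ 0.893 -0.45  -0.011] z [-0.011  0.003 -1.   ] w 0.0856 F [0.1 0.  0.3] q [ 0.12  0.29 -0.53  1.88  0.16  1.02 -0.94]
[0.38293501 0.00856658 0.24126199]
N=18 dp [-0.035, 0.097, 0.037] twist [0.026, 0.001, 0.0] mm/row 13.1 deg/row 3.1
  tcp path [[0.508, 0.097, 0.393], [0.474, 0.066, 0.37], [0.441, 0.04, 0.338], [0.413, 0.021, 0.298], [0.388, 0.01, 0.253]]
```

Request:
apply_moves(dp=[[-0.035,0.097,0.037],[-0.035,0.097,0.037],[-0.035,0.097,0.037],[-0.035,0.097,0.037],[-0.035,0.097,0.037],[-0.035,0.097,0.037],[-0.035,0.097,0.037],[-0.035,0.097,0.037],[-0.035,0.097,0.037],[-0.035,0.097,0.037],[-0.035,0.097,0.037],[-0.035,0.097,0.037],[-0.035,0.097,0.037],[-0.035,0.097,0.037],[-0.035,0.097,0.037],[-0.035,0.097,0.037],[-0.035,0.097,0.037],[-0.035,0.097,0.037]], twist=[[0.026,0,0],[0.026,0,0],[0.026,0,0],[0.026,0,0],[0.026,0,0],[0.026,0,0],[0.026,0,0],[0.026,0,0],[0.026,0,0],[0.026,0,0],[0.026,0,0],[0.026,0,0],[0.026,0,0],[0.026,0,0],[0.026,0,0],[0.026,0,0],[0.026,0,0],[0.026,0,0]], jaw=[0,0,0,0,0,0,0,0,0,0,0,0,0,0,0,0,0,0])

```text
clock: 3.9
tcp_pos: [0.3791, 0.0159, 0.235]
orientation: [-2.091, 0.483, -0.259]
contact_force: [-0.5, -0.2, -0.4]
grip_width: 0.0852
```

Run:
```python
from h import *
M=stat();log()
B=tool(62,55,-28,np.array([.481,.193,.095])-.1*tool(62,55,-28,(0,0,0))[:3,2])
seg(M,B,4)
```

```text
t 3.90 tcp [0.3791 0.0159 0.235 ] gp [0.4358 0.134  0.1521]
 x [ 0.9   -0.436 -0.006] z [ 0.366  0.762 -0.534] w 0.0852 F [-0.5 -0.2 -0.4] q [ 1.16  0.84 -1.26  2.42 -1.34  0.17  1.04]
N=4 dp [0.014, -0.005, -0.016] twist [-0.006, 0.004, 0.002] mm/row 2.6 deg/row 0.9
  tcp path [[0.38, 0.014, 0.237], [0.381, 0.012, 0.238], [0.382, 0.01, 0.24], [0.383, 0.009, 0.241]]
```

Run:
```python
from h import *
M=stat()
z=tool(62,52,-28,(0,0,0))[:3,2]
B=tool(62,52,-28,np.array([.481,.193,.097])-.055*z)
seg(M,B,10)
```

```text
t 3.90 tcp [0.3791 0.0159 0.235 ] gp [0.4358 0.134  0.1521]
 x [ 0.9   -0.436 -0.006] z [ 0.366  0.762 -0.534] w 0.0852 F [-0.5 -0.2 -0.4] q [ 1.16  0.84 -1.26  2.42 -1.34  0.17  1.04]
N=10 dp [0.006, -0.012, 0.031] twist [-0.005, 0.002, 0.001] mm/row 4.0 deg/row 0.6
  tcp path [[0.381, 0.019, 0.234], [0.386, 0.025, 0.233], [0.391, 0.032, 0.231], [0.396, 0.038, 0.229], [0.401, 0.044, 0.227]]
```

Request:
apply_moves(dp=[[0.006,-0.012,0.031],[0.006,-0.012,0.031],[0.006,-0.012,0.031],[0.006,-0.012,0.031],[0.006,-0.012,0.031],[0.006,-0.012,0.031],[0.006,-0.012,0.031],[0.006,-0.012,0.031],[0.006,-0.012,0.031],[0.006,-0.012,0.031]], twist=[[-0.005,0.002,0.001],[-0.005,0.002,0.001],[-0.005,0.002,0.001],[-0.005,0.002,0.001],[-0.005,0.002,0.001],[-0.005,0.002,0.001],[-0.005,0.002,0.001],[-0.005,0.002,0.001],[-0.005,0.002,0.001],[-0.005,0.002,0.001]], jaw=[0,0,0,0,0,0,0,0,0,0])

```text
clock: 4.9
tcp_pos: [0.413, 0.0322, 0.2352]
orientation: [-2.197, 0.547, -0.242]
contact_force: [-0.6, -0.3, 0.0]
grip_width: 0.0853
```

Run:
```python
from h import *
M=stat();log()
gp=np.array([.481,.193,.097])
B=tool(62,52,-28,gp)
seg(M,B,12)
for n in("top","scene"): grab(n,1)
t=load("top",1);s=load("scene",1)
a=cv2.resize(t["color"][200:340,80:270,::-1],(570,420));b=cv2.resize(s["color"][60:220,200:350,::-1],(394,420))
cv2.imwrite("pics/pre1.png",cv2.resize(np.hstack([a,b]),None,fx=.8,fy=.8))
```

```text
t 4.90 tcp [0.413  0.0322 0.2352] gp [0.4675 0.1395 0.1375]
 x [ 0.886 -0.463 -0.014] z [ 0.352  0.692 -0.63 ] w 0.0853 F [-0.6 -0.3  0. ] q [ 0.98  0.72 -1.14  2.36 -1.37  0.17  0.94]
N=12 dp [-0.01, 0.001, 0.047] twist [0.001, 0.001, -0.0] mm/row 5.7 deg/row 0.1
  tcp path [[0.414, 0.037, 0.232], [0.416, 0.05, 0.221], [0.419, 0.063, 0.21], [0.422, 0.076, 0.2]]
```

View pics/pre1.png

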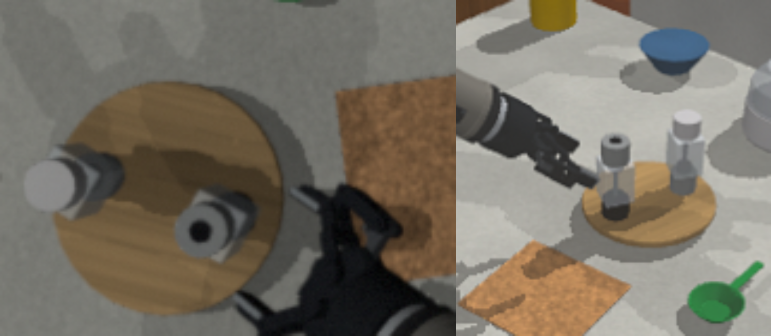

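Run:
```python
from h import *
M,o=cur()
gp=np.array([.481,.193,.105])
z=tool(62,48,-28,(0,0,0))[:3,2]
seg(M,tool(62,48,-28,gp-.035*z),8)
```

```text
N=8 dp [-0.016, -0.019, 0.028] twist [-0.003, 0.001, -0.0] mm/row 4.5 deg/row 0.4
  tcp path [[0.413, 0.037, 0.235], [0.414, 0.046, 0.234], [0.414, 0.055, 0.234], [0.415, 0.064, 0.233]]
```

Request:
apply_moves(dp=[[-0.016,-0.019,0.028],[-0.016,-0.019,0.028],[-0.016,-0.019,0.028],[-0.016,-0.019,0.028],[-0.016,-0.019,0.028],[-0.016,-0.019,0.028],[-0.016,-0.019,0.028],[-0.016,-0.019,0.028]], twist=[[-0.003,0.001,0],[-0.003,0.001,0],[-0.003,0.001,0],[-0.003,0.001,0],[-0.003,0.001,0],[-0.003,0.001,0],[-0.003,0.001,0],[-0.003,0.001,0]], jaw=[0,0,0,0,0,0,0,0])

```text
clock: 5.8
tcp_pos: [0.4227, 0.0589, 0.243]
orientation: [-2.256, 0.559, -0.222]
contact_force: [0.6, 0.5, 0.3]
grip_width: 0.0854
```

Run:
```python
from h import *
M=stat();log()
gp=np.array([.481,.193,.105])
z=tool(62,48,-28,(0,0,0))[:3,2]
seg(M,tool(62,48,-28,gp-.02*z),6)
seg(M,tool(62,48,-28,gp),10)
```

```text
t 5.80 tcp [0.4227 0.0589 0.243 ] gp [0.4736 0.1611 0.1382]
 x [ 0.888 -0.46  -0.018] z [ 0.329  0.659 -0.676] w 0.0854 F [0.6 0.5 0.3] q [ 0.86  0.64 -1.08  2.34 -1.37  0.17  0.84]
N=6 dp [-0.015, 0.007, 0.036] twist [0.001, 0.002, -0.0] mm/row 4.8 deg/row 0.2
  tcp path [[0.422, 0.062, 0.24], [0.422, 0.065, 0.236], [0.421, 0.069, 0.233], [0.421, 0.072, 0.229], [0.42, 0.075, 0.226], [0.42, 0.078, 0.222]]
N=10 dp [-0.009, 0.004, 0.038] twist [0.0, 0.001, -0.0] mm/row 4.7 deg/row 0.1
  tcp path [[0.423, 0.062, 0.24], [0.424, 0.069, 0.233], [0.425, 0.075, 0.226], [0.426, 0.082, 0.219], [0.426, 0.088, 0.212]]
```

The 62° approach sits on joint limits. I'll back off and come in from the outer side instead, pointing at azimuth 152°, which uses the other pair of body faces.

Run:
```python
from h import *
M,o=cur()
A=tool(62,15,-20,(.46,.09,.25))
seg(M,A,12)
z=tool(152,48,62,(0,0,0))[:3,2]
A2=tool(152,20,62,(.58,.12,.27))
seg(A,A2,16)
```

```text
N=12 dp [0.015, -0.061, -0.091] twist [-0.023, -0.001, -0.005] mm/row 13.3 deg/row 2.8
  tcp path [[0.423, 0.055, 0.256], [0.425, 0.048, 0.295], [0.43, 0.046, 0.335], [0.436, 0.049, 0.374]]
N=16 dp [0.107, 0.008, -0.01] twist [0.003, -0.014, -0.041] mm/row 13.0 deg/row 5.2
  tcp path [[0.453, 0.049, 0.401], [0.503, 0.037, 0.406], [0.554, 0.043, 0.41], [0.6, 0.067, 0.413]]
```

Request:
apply_moves(dp=[[0.015,-0.061,-0.091],[0.015,-0.061,-0.091],[0.015,-0.061,-0.091],[0.015,-0.061,-0.091],[0.015,-0.061,-0.091],[0.015,-0.061,-0.091],[0.015,-0.061,-0.091],[0.015,-0.061,-0.091],[0.015,-0.061,-0.091],[0.015,-0.061,-0.091],[0.015,-0.061,-0.091],[0.015,-0.061,-0.091]], twist=[[-0.023,-0.001,-0.005],[-0.023,-0.001,-0.005],[-0.023,-0.001,-0.005],[-0.023,-0.001,-0.005],[-0.023,-0.001,-0.005],[-0.023,-0.001,-0.005],[-0.023,-0.001,-0.005],[-0.023,-0.001,-0.005],[-0.023,-0.001,-0.005],[-0.023,-0.001,-0.005],[-0.023,-0.001,-0.005],[-0.023,-0.001,-0.005]], jaw=[0,0,0,0,0,0,0,0,0,0,0,0])

```text
clock: 7.0
tcp_pos: [0.4406, 0.0585, 0.405]
orientation: [-2.877, 0.511, -0.083]
contact_force: [1.0, 0.4, 0.1]
grip_width: 0.0856
```

Run:
```python
from h import *
M=stat();log()
seg(M,tool(152,20,62,(.58,.12,.27)),18)
```

```text
t 7.00 tcp [0.4406 0.0585 0.405 ] gp [0.455  0.0901 0.2539]
 x [ 0.938 -0.346  0.017] z [ 0.093  0.204 -0.975] w 0.0856 F [1.  0.4 0.1] q [ 0.2   0.09 -0.43  2.09 -0.19  0.83 -0.46]
N=18 dp [0.095, 0.01, -0.009] twist [0.003, -0.011, -0.036] mm/row 11.5 deg/row 4.6
  tcp path [[0.451, 0.053, 0.406], [0.495, 0.04, 0.409], [0.54, 0.042, 0.411], [0.583, 0.058, 0.413], [0.619, 0.086, 0.415]]
```

Request:
apply_moves(dp=[[0.095,0.01,-0.009],[0.095,0.01,-0.009],[0.095,0.01,-0.009],[0.095,0.01,-0.009],[0.095,0.01,-0.009],[0.095,0.01,-0.009],[0.095,0.01,-0.009],[0.095,0.01,-0.009],[0.095,0.01,-0.009],[0.095,0.01,-0.009],[0.095,0.01,-0.009],[0.095,0.01,-0.009],[0.095,0.01,-0.009],[0.095,0.01,-0.009],[0.095,0.01,-0.009],[0.095,0.01,-0.009],[0.095,0.01,-0.009],[0.095,0.01,-0.009]], twist=[[0.003,-0.011,-0.036],[0.003,-0.011,-0.036],[0.003,-0.011,-0.036],[0.003,-0.011,-0.036],[0.003,-0.011,-0.036],[0.003,-0.011,-0.036],[0.003,-0.011,-0.036],[0.003,-0.011,-0.036],[0.003,-0.011,-0.036],[0.003,-0.011,-0.036],[0.003,-0.011,-0.036],[0.003,-0.011,-0.036],[0.003,-0.011,-0.036],[0.003,-0.011,-0.036],[0.003,-0.011,-0.036],[0.003,-0.011,-0.036],[0.003,-0.011,-0.036],[0.003,-0.011,-0.036]], jaw=[0,0,0,0,0,0,0,0,0,0,0,0,0,0,0,0,0,0])

```text
clock: 8.8
tcp_pos: [0.6278, 0.1082, 0.42]
orientation: [-2.398, -1.516, 0.273]
contact_force: [-0.0, -0.3, 0.4]
grip_width: 0.0858
```

Run:
```python
from h import *
M=stat();log()
z=tool(152,48,62,(0,0,0))[:3,2]
gp=np.array([.481,.193,.104])
seg(M,tool(152,48,62,gp-.1*z),14)
```

```text
t 8.80 tcp [0.6278 0.1082 0.42  ] gp [0.5797 0.1302 0.2743]
 x [ 0.428  0.904 -0.005] z [-0.311  0.142 -0.94 ] w 0.0858 F [-0.  -0.3  0.4] q [ 0.18  0.55 -0.59  1.5   0.04  1.42  0.74]
N=14 dp [0.003, 0.058, 0.067] twist [0.017, 0.001, 0.001] mm/row 10.6 deg/row 2.0
  tcp path [[0.631, 0.107, 0.41], [0.64, 0.104, 0.38], [0.646, 0.102, 0.349], [0.649, 0.102, 0.317], [0.649, 0.103, 0.285]]
```

Request:
apply_moves(dp=[[0.003,0.058,0.067],[0.003,0.058,0.067],[0.003,0.058,0.067],[0.003,0.058,0.067],[0.003,0.058,0.067],[0.003,0.058,0.067],[0.003,0.058,0.067],[0.003,0.058,0.067],[0.003,0.058,0.067],[0.003,0.058,0.067],[0.003,0.058,0.067],[0.003,0.058,0.067],[0.003,0.058,0.067],[0.003,0.058,0.067]], twist=[[0.017,0.001,0.001],[0.017,0.001,0.001],[0.017,0.001,0.001],[0.017,0.001,0.001],[0.017,0.001,0.001],[0.017,0.001,0.001],[0.017,0.001,0.001],[0.017,0.001,0.001],[0.017,0.001,0.001],[0.017,0.001,0.001],[0.017,0.001,0.001],[0.017,0.001,0.001],[0.017,0.001,0.001],[0.017,0.001,0.001]], jaw=[0,0,0,0,0,0,0,0,0,0,0,0,0,0])

```text
clock: 10.2
tcp_pos: [0.6458, 0.1045, 0.2602]
orientation: [-1.988, -1.189, 0.569]
contact_force: [-0.0, -1.1, -0.3]
grip_width: 0.085
```

Run:
```python
from h import *
M=stat();log()
z=tool(152,48,62,(0,0,0))[:3,2]
gp=np.array([.481,.193,.104])
B=tool(152,48,62,gp-.04*z)
seg(M,B,8); seg(B,tool(152,48,62,gp),8)
```

```text
t 10.20 tcp [0.6458 0.1045 0.2602] gp [0.5396 0.1614 0.1628]
 x [ 0.473  0.881 -0.001] z [-0.686  0.367 -0.629] w 0.085 F [-0.  -1.1 -0.3] q [ 0.22  0.89 -0.61  1.44 -0.17  1.57  0.78]
N=8 dp [0.001, -0.008, 0.051] twist [-0.003, -0.0, -0.0] mm/row 6.2 deg/row 0.4
  tcp path [[0.641, 0.107, 0.257], [0.632, 0.112, 0.251], [0.623, 0.117, 0.244], [0.613, 0.122, 0.238]]
N=8 dp [0.0, -0.0, 0.042] twist [0.0, 0.0, 0.0] mm/row 5.0 deg/row 0.0
  tcp path [[0.606, 0.127, 0.231], [0.599, 0.13, 0.224], [0.593, 0.134, 0.218], [0.586, 0.137, 0.211]]
```

Request:
apply_moves(dp=[[0.001,-0.008,0.051],[0.001,-0.008,0.051],[0.001,-0.008,0.051],[0.001,-0.008,0.051],[0.001,-0.008,0.051],[0.001,-0.008,0.051],[0.001,-0.008,0.051],[0.001,-0.008,0.051],[0,0,0]], twist=[[-0.003,0,0],[-0.003,0,0],[-0.003,0,0],[-0.003,0,0],[-0.003,0,0],[-0.003,0,0],[-0.003,0,0],[-0.003,0,0],[0,0,0]], jaw=[0,0,0,0,0,0,0,0,0])

```text
clock: 11.1
tcp_pos: [0.6047, 0.1282, 0.2323]
orientation: [-2.031, -1.218, 0.543]
contact_force: [-0.3, -0.3, -0.6]
grip_width: 0.0848
```

Run:
```python
from h import *
M=stat();log()
gp=np.array([.481,.193,.104])
B=tool(152,48,62,gp)
seg(M,B,9)
t=grab("top",2);s=grab("scene",2)
a=cv2.resize(t["color"][200:340,80:270,::-1],(570,420));b=cv2.resize(s["color"][60:220,200:350,::-1],(394,420))
cv2.imwrite("pics/pre2.png",cv2.resize(np.hstack([a,b]),None,fx=.8,fy=.8))
```

```text
t 11.10 tcp [0.6047 0.1282 0.2323] gp [0.5031 0.1824 0.1285]
 x [ 0.471  0.882 -0.001] z [-0.656  0.349 -0.669] w 0.0848 F [-0.3 -0.3 -0.6] q [ 0.2   0.86 -0.61  1.57 -0.15  1.42  0.78]
N=9 dp [-0.001, 0.002, 0.032] twist [0.0, -0.0, -0.0] mm/row 3.9 deg/row 0.0
  tcp path [[0.602, 0.129, 0.23], [0.597, 0.132, 0.224], [0.592, 0.134, 0.219], [0.588, 0.137, 0.213], [0.583, 0.139, 0.208]]
```

View pics/pre2.png

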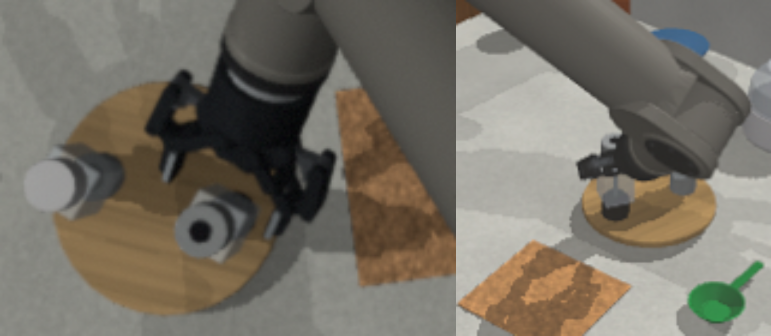

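The open fingers straddle the pepper mill body (mill at crop (205,225)) and the salt mill is clear. I'll advance and close.

Request:
apply_moves(dp=[[0,0.002,0.032],[0,0.002,0.032],[0,0.002,0.032],[0,0.002,0.032],[0,0.002,0.032],[0,0.002,0.032],[0,0.002,0.032],[0,0.002,0.032],[0,0.002,0.032],[0,0,0],[0,0,0],[0,0,0],[0,0,0],[0,0,0],[0,0,0],[0,0,0],[0,0,0]], twist=[[0,0,0],[0,0,0],[0,0,0],[0,0,0],[0,0,0],[0,0,0],[0,0,0],[0,0,0],[0,0,0],[0,0,0],[0,0,0],[0,0,0],[0,0,0],[0,0,0],[0,0,0],[0,0,0],[0,0,0]], jaw=[0,0,0,0,0,0,0,0,0,0,255,255,255,255,255,255,255], grip_force=50)

```text
clock: 12.9
tcp_pos: [0.5831, 0.1395, 0.2056]
orientation: [-2.033, -1.216, 0.541]
contact_force: [-0.8, 0.3, -0.8]
grip_width: 0.0454
```

Run:
```python
from h import *
M=stat();log()
t=grab("top",3);s=grab("scene",3)
a=cv2.resize(t["color"][200:340,80:270,::-1],(570,420));b=cv2.resize(s["color"][60:220,200:350,::-1],(394,420))
cv2.imwrite("pics/g3.png",cv2.resize(np.hstack([a,b]),None,fx=.8,fy=.8))
C=cloud(t);m=(C[...,2]>.15)&(C[...,2]<.163)&(np.hypot(C[...,0]-.481,C[...,1]-.193)<.03);q=C[m];print(m.sum(),((q.min(0)+q.max(0))/2).round(4))
B=M.copy();B[2,3]+=.14
seg(M,B,10)
```

```text
t 12.90 tcp [0.5831 0.1395 0.2056] gp [0.4817 0.1939 0.1018]
 x [ 0.473  0.881 -0.   ] z [-0.654  0.351 -0.67 ] w 0.0454 F [-0.8  0.3 -0.8] q [ 0.19  0.87 -0.62  1.63 -0.15  1.34  0.78]
413 [0.4821 0.1941 0.1554]
N=10 dp [-0.0, -0.087, -0.078] twist [-0.0, 0.0, 0.0] mm/row 14.0 deg/row 0.0
  tcp path [[0.583, 0.139, 0.22], [0.583, 0.139, 0.248], [0.583, 0.139, 0.276], [0.583, 0.139, 0.304], [0.583, 0.139, 0.332]]
```

View pics/g3.png

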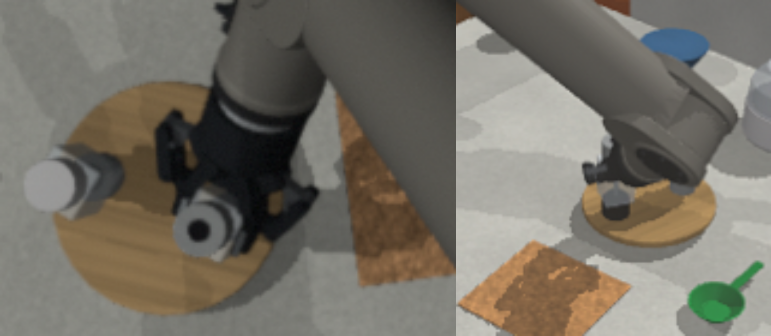

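Grip width reads 45.4 mm, so the mill is held, upright and unmoved. Lifting.

Request:
apply_moves(dp=[[0,-0.02,-0.018],[0,-0.05,-0.045],[0,-0.087,-0.078],[0,-0.087,-0.078],[0,-0.087,-0.078],[0,-0.087,-0.078],[0,-0.087,-0.078],[0,-0.087,-0.078],[0,-0.087,-0.078],[0,-0.087,-0.078],[0,-0.087,-0.078],[0,-0.03,-0.03]], twist=[[0,0,0],[0,0,0],[0,0,0],[0,0,0],[0,0,0],[0,0,0],[0,0,0],[0,0,0],[0,0,0],[0,0,0],[0,0,0],[0,0,0]], jaw=[255,255,255,255,255,255,255,255,255,255,255,255])

```text
clock: 14.2
tcp_pos: [0.5827, 0.1399, 0.3624]
orientation: [-2.035, -1.218, 0.538]
contact_force: [-0.2, 0.3, -1.8]
grip_width: 0.0453
```

Run:
```python
from h import *
M=stat();log()
A=tool(0,0,31,(.51,.07,.26));seg(M,A,16)
B=tool(-90,42,0,(.515,0,.16));seg(A,B,16)
```

```text
t 14.20 tcp [0.5827 0.1399 0.3624] gp [0.4816 0.1942 0.2581]
 x [0.473 0.881 0.001] z [-0.652  0.35  -0.672] w 0.0453 F [-0.2  0.3 -1.8] q [ 0.23  0.68 -0.67  1.56 -0.24  1.56  0.71]
N=16 dp [-0.055, -0.014, -0.022] twist [-0.024, 0.007, 0.015] mm/row 7.3 deg/row 3.5
  tcp path [[0.58, 0.134, 0.365], [0.568, 0.111, 0.379], [0.55, 0.092, 0.393], [0.529, 0.078, 0.406]]
N=16 dp [0.012, -0.041, 0.064] twist [-0.021, -0.006, 0.015] mm/row 9.2 deg/row 3.2
  tcp path [[0.509, 0.075, 0.407], [0.506, 0.091, 0.374], [0.507, 0.102, 0.339], [0.511, 0.106, 0.303]]
```

Request:
apply_moves(dp=[[-0.03,-0.007,-0.011],[-0.055,-0.014,-0.022],[-0.055,-0.014,-0.022],[-0.055,-0.014,-0.022],[-0.055,-0.014,-0.022],[-0.055,-0.014,-0.022],[-0.055,-0.014,-0.022],[-0.055,-0.014,-0.022],[-0.055,-0.014,-0.022],[-0.055,-0.014,-0.022],[-0.055,-0.014,-0.022],[-0.055,-0.014,-0.022],[-0.055,-0.014,-0.022],[-0.055,-0.014,-0.022],[-0.055,-0.014,-0.022],[-0.055,-0.014,-0.022],[-0.03,-0.007,-0.011]], twist=[[-0.012,0.003,0.008],[-0.024,0.007,0.015],[-0.024,0.007,0.015],[-0.024,0.007,0.015],[-0.024,0.007,0.015],[-0.024,0.007,0.015],[-0.024,0.007,0.015],[-0.024,0.007,0.015],[-0.024,0.007,0.015],[-0.024,0.007,0.015],[-0.024,0.007,0.015],[-0.024,0.007,0.015],[-0.024,0.007,0.015],[-0.024,0.007,0.015],[-0.024,0.007,0.015],[-0.024,0.007,0.015],[-0.012,0.003,0.008]], jaw=[255,255,255,255,255,255,255,255,255,255,255,255,255,255,255,255,255])

```text
clock: 15.9
tcp_pos: [0.5001, 0.0626, 0.4083]
orientation: [3.018, 0.776, 0.018]
contact_force: [-0.0, 1.1, -2.1]
grip_width: 0.0454
```

Run:
```python
from h import *
M=stat();log()
B=tool(-90,42,0,(.515,0,.16));seg(M,B,16)
t=grab("top",4);s=grab("scene",4)
a=cv2.resize(t["color"][180:340,80:320,::-1],(480,320));b=cv2.resize(s["color"][60:240,180:350,::-1],(302,320))
cv2.imwrite("pics/g4.png",np.hstack([a,b]))
```

```text
t 15.90 tcp [0.5001 0.0626 0.4083] gp [0.5029 0.0592 0.2534]
 x [0.876 0.483 0.005] z [ 0.018 -0.022 -1.   ] w 0.0454 F [-0.   1.1 -2.1] q [ 0.14  0.22 -0.46  1.93  0.15  1.    0.12]
N=16 dp [0.017, -0.043, 0.059] twist [-0.021, -0.006, 0.014] mm/row 9.0 deg/row 3.1
  tcp path [[0.5, 0.068, 0.401], [0.5, 0.086, 0.37], [0.503, 0.098, 0.336], [0.509, 0.104, 0.302]]
```

View pics/g4.png

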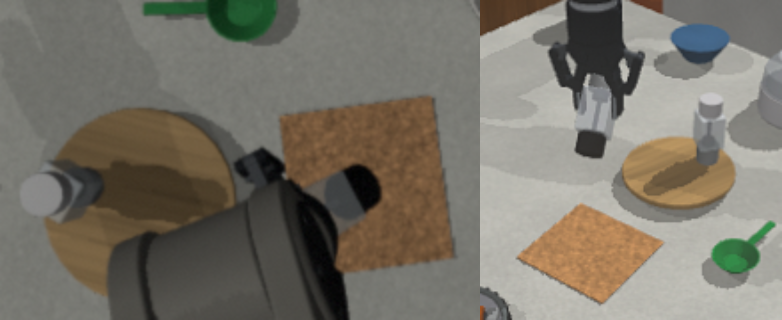

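The scene view shows the mill held at about 45°, cap toward the mat at crop (592,145). I'll carry on to above the mat.

Request:
apply_moves(dp=[[0.009,-0.02,0.03],[0.017,-0.043,0.059],[0.017,-0.043,0.059],[0.017,-0.043,0.059],[0.017,-0.043,0.059],[0.017,-0.043,0.059],[0.017,-0.043,0.059],[0.017,-0.043,0.059],[0.017,-0.043,0.059],[0.017,-0.043,0.059],[0.017,-0.043,0.059],[0.017,-0.043,0.059],[0.017,-0.043,0.059],[0.017,-0.043,0.059],[0.017,-0.043,0.059],[0.017,-0.043,0.059],[0.009,-0.02,0.03]], twist=[[-0.01,-0.003,0.007],[-0.021,-0.006,0.014],[-0.021,-0.006,0.014],[-0.021,-0.006,0.014],[-0.021,-0.006,0.014],[-0.021,-0.006,0.014],[-0.021,-0.006,0.014],[-0.021,-0.006,0.014],[-0.021,-0.006,0.014],[-0.021,-0.006,0.014],[-0.021,-0.006,0.014],[-0.021,-0.006,0.014],[-0.021,-0.006,0.014],[-0.021,-0.006,0.014],[-0.021,-0.006,0.014],[-0.021,-0.006,0.014],[-0.01,-0.003,0.007]], jaw=[255,255,255,255,255,255,255,255,255,255,255,255,255,255,255,255,255])

```text
clock: 17.7
tcp_pos: [0.5152, 0.1033, 0.2627]
orientation: [2.383, -0.013, -0.028]
contact_force: [-0.5, 0.4, -2.4]
grip_width: 0.0456
```

Run:
```python
from h import *
M=stat();log()
B=tool(-90,42,0,(.515,0,.055));seg(M,B,12)
t=grab("top",5);s=grab("scene",5)
a=cv2.resize(t["color"][180:340,80:320,::-1],(480,320));b=cv2.resize(s["color"][60:240,180:350,::-1],(302,320))
cv2.imwrite("pics/g5.png",np.hstack([a,b]))
```

```text
t 17.70 tcp [0.5152 0.1033 0.2627] gp [ 0.5115 -0.0033  0.1502]
 x [ 1.    -0.018 -0.016] z [-0.024 -0.688 -0.726] w 0.0456 F [-0.5  0.4 -2.4] q [-0.32  0.54 -0.22  1.96  0.77  1.26 -1.03]
N=12 dp [0.0, -0.044, 0.047] twist [0.001, 0.001, -0.0] mm/row 7.7 deg/row 0.2
  tcp path [[0.515, 0.103, 0.255], [0.515, 0.103, 0.232], [0.515, 0.103, 0.209], [0.515, 0.103, 0.186]]
```

View pics/g5.png

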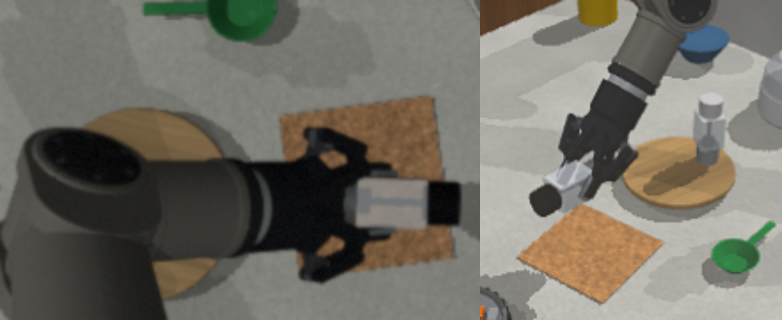

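Run:
```python
from h import *
M,o=cur()
t=load("top",5);C=cloud(t)
for uv in((112,262),(105,255),(140,265),(165,285)): print(uv,C[uv[1],uv[0]].round(3))
B=tool(-90,42.2,0,(.515,-.013,.045));seg(M,B,14)
seg(B,tool(-90,42.2,0,(.515,-.013,.029)),8)
```

```text
(112, 262) [0.554 0.201 0.417]
(105, 255) [0.563 0.214 0.408]
(140, 265) [0.55  0.17  0.396]
(165, 285) [0.52  0.144 0.359]
N=14 dp [0.001, -0.037, 0.05] twist [0.001, 0.001, -0.0] mm/row 7.4 deg/row 0.1
  tcp path [[0.515, 0.102, 0.256], [0.515, 0.099, 0.234], [0.515, 0.097, 0.211], [0.515, 0.094, 0.189], [0.515, 0.092, 0.167]]
N=8 dp [0.0, -0.011, 0.012] twist [-0.0, -0.0, -0.0] mm/row 2.0 deg/row 0.0
  tcp path [[0.515, 0.091, 0.158], [0.515, 0.091, 0.154], [0.515, 0.091, 0.15], [0.515, 0.091, 0.146]]
```

Request:
apply_moves(dp=[[0.001,-0.037,0.05],[0.001,-0.037,0.05],[0.001,-0.037,0.05],[0.001,-0.037,0.05],[0.001,-0.037,0.05],[0.001,-0.037,0.05],[0.001,-0.037,0.05],[0.001,-0.037,0.05],[0.001,-0.037,0.05],[0.001,-0.037,0.05],[0.001,-0.037,0.05],[0.001,-0.037,0.05],[0.001,-0.037,0.05],[0.001,-0.03,0.04]], twist=[[0.001,0.001,0],[0.001,0.001,0],[0.001,0.001,0],[0.001,0.001,0],[0.001,0.001,0],[0.001,0.001,0],[0.001,0.001,0],[0.001,0.001,0],[0.001,0.001,0],[0.001,0.001,0],[0.001,0.001,0],[0.001,0.001,0],[0.001,0.001,0],[0.001,0.001,0]], jaw=[255,255,255,255,255,255,255,255,255,255,255,255,255,255])

```text
clock: 19.2
tcp_pos: [0.5169, 0.0914, 0.153]
orientation: [2.421, 0.002, 0.012]
contact_force: [-0.4, -0.0, -0.8]
grip_width: 0.0454
```

Run:
```python
from h import *
M=stat();log()
p=(M[:3,3]+G*M[:3,2])
B=tool(-90,42.2,0,(p[0],p[1],.029));seg(M,B,6)
t=grab("top",6);s=grab("scene",6)
a=cv2.resize(t["color"][220:320,200:320,::-1],(384,320));b=cv2.resize(s["color"][140:240,180:310,::-1],(416,320))
cv2.imwrite("pics/g6.png",np.hstack([a,b]))
```

```text
t 19.20 tcp [0.5169 0.0914 0.153 ] gp [ 0.5183 -0.0109  0.0365]
 x [1.    0.005 0.008] z [ 0.009 -0.66  -0.751] w 0.0454 F [-0.4 -0.  -0.8] q [-0.32  0.71 -0.19  2.    0.9   1.06 -1.19]
N=6 dp [0.002, -0.01, 0.008] twist [-0.001, -0.001, -0.0] mm/row 1.6 deg/row 0.2
  tcp path [[0.517, 0.092, 0.151], [0.517, 0.092, 0.15], [0.518, 0.092, 0.148], [0.518, 0.093, 0.147], [0.518, 0.093, 0.145], [0.518, 0.093, 0.144]]
```

View pics/g6.png

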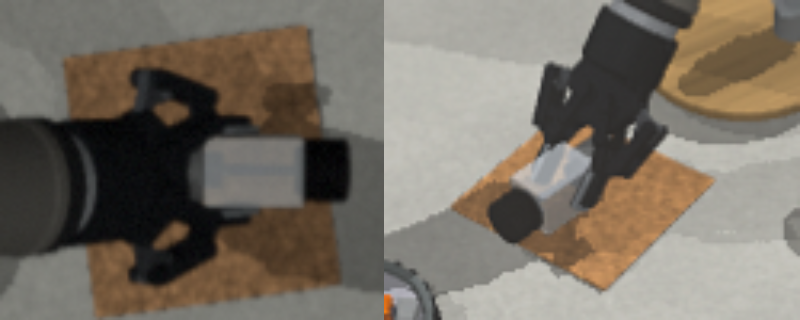

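Held horizontal just above the mat, with the cap at crop (325,170). I'll descend in small steps.

Request:
apply_moves(dp=[[0,-0.009,0.008],[0,-0.009,0.008],[0,-0.009,0.008],[0,-0.009,0.008],[0,-0.009,0.008]], twist=[[-0.002,0,0],[-0.002,0,0],[-0.002,0,0],[0,0,0],[0,0,0]], jaw=[255,255,255,255,255])

```text
clock: 19.8
tcp_pos: [0.5172, 0.0926, 0.146]
orientation: [2.407, 0.002, 0.013]
contact_force: [-0.2, 0.4, -1.9]
grip_width: 0.0453
```

Run:
```python
from h import *
M=stat()
```

```text
t 19.80 tcp [0.5172 0.0926 0.146 ] gp [ 0.5187 -0.0113  0.031 ]
 x [1.    0.005 0.009] z [ 0.01  -0.67  -0.742] w 0.0453 F [-0.2  0.4 -1.9] q [-0.33  0.73 -0.18  2.    0.9   1.07 -1.21]
```

Request:
apply_moves(dp=[[0,-0.006,0.006],[0,-0.006,0.006],[0,-0.006,0.006],[0,-0.004,0.004]], twist=[[0,0,0],[0,0,0],[0,0,0],[0,0,0]], jaw=[255,255,255,255])

```text
clock: 20.2
tcp_pos: [0.5173, 0.093, 0.1427]
orientation: [2.405, 0.002, 0.013]
contact_force: [-1.6, 3.7, 9.9]
grip_width: 0.0455
```

Run:
```python
from h import *
M=stat()
```

```text
t 20.20 tcp [0.5173 0.093  0.1427] gp [ 0.5189 -0.011   0.0278]
 x [1.    0.005 0.009] z [ 0.01  -0.671 -0.741] w 0.0455 F [-1.6  3.7  9.9] q [-0.33  0.74 -0.18  1.99  0.91  1.07 -1.21]
```

Contact at about 10 N. Release, then back off along the tool axis.

Request:
apply_moves(dp=[[0,0,0],[0,0,0],[0,0,0],[0,0,0],[0,0,0],[0,0,0],[0,0,0]], twist=[[0,0,0],[0,0,0],[0,0,0],[0,0,0],[0,0,0],[0,0,0],[0,0,0]], jaw=[150,100,50,20,0,0,0])

```text
clock: 20.9
tcp_pos: [0.5176, 0.0927, 0.143]
orientation: [2.405, 0.001, 0.014]
contact_force: [0.1, -0.2, 1.2]
grip_width: 0.0856
```

Run:
```python
from h import *
M=stat()
t=grab("top",7);s=grab("scene",7)
a=cv2.resize(t["color"][220:320,200:320,::-1],(384,320));b=cv2.resize(s["color"][140:240,180:310,::-1],(416,320))
cv2.imwrite("pics/g7.png",np.hstack([a,b]))
```

```text
t 20.90 tcp [0.5176 0.0927 0.143 ] gp [ 0.5193 -0.0115  0.0282]
 x [1.    0.005 0.01 ] z [ 0.011 -0.672 -0.741] w 0.0856 F [ 0.1 -0.2  1.2] q [-0.33  0.74 -0.18  1.99  0.91  1.07 -1.21]
```

View pics/g7.png

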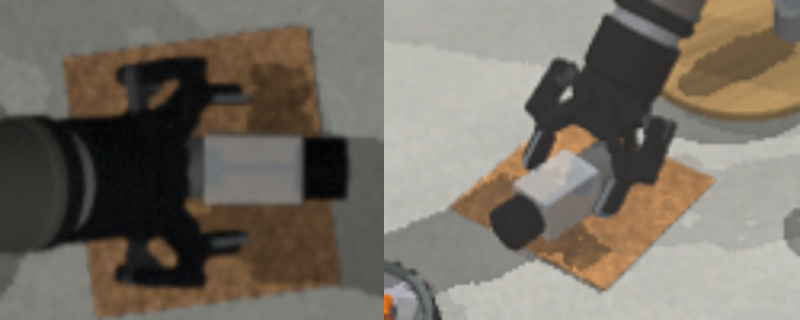

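The mill lies on the mat, released, with the cap toward -y at crop (325,168). Retreating, then swinging to the opposite tilt for the regrasp.

Run:
```python
from h import *
M,o=cur()
z=M[:3,2]
A=M.copy();A[:3,3]-=.11*z
seg(M,A,6)
B=tool(90,22,0,np.array([.519,-.034,.030])-.1*tool(90,22,0,(0,0,0))[:3,2])
seg(A,B,18)
```

```text
N=6 dp [0.0, -0.0, -0.153] twist [0.0, 0.0, 0.0] mm/row 18.3 deg/row 0.0
  tcp path [[0.517, 0.105, 0.157], [0.517, 0.117, 0.17], [0.517, 0.13, 0.184], [0.517, 0.142, 0.197], [0.517, 0.154, 0.211], [0.516, 0.167, 0.224]]
N=18 dp [0.001, 0.146, 0.01] twist [0.03, -0.0, 0.0] mm/row 17.5 deg/row 3.6
  tcp path [[0.517, 0.153, 0.235], [0.517, 0.092, 0.27], [0.518, 0.025, 0.288], [0.518, -0.045, 0.289], [0.519, -0.113, 0.273]]
```

Request:
apply_moves(dp=[[0,0,-0.08],[0,0,-0.153],[0,0,-0.153],[0,0,-0.153],[0,0,-0.153],[0,0,-0.153],[0,0,-0.1]], twist=[[0,0,0],[0,0,0],[0,0,0],[0,0,0],[0,0,0],[0,0,0],[0,0,0]], jaw=[0,0,0,0,0,0,0])

```text
clock: 21.7
tcp_pos: [0.5155, 0.1766, 0.2351]
orientation: [2.407, 0.003, 0.014]
contact_force: [-0.7, -0.5, 0.5]
grip_width: 0.0852
```

Request:
apply_moves(dp=[[0,0.146,0.01],[0,0.146,0.01],[0,0.146,0.01],[0,0.146,0.01],[0,0.146,0.01],[0,0.146,0.01],[0,0.146,0.01],[0,0.146,0.01],[0,0.146,0.01],[0,0.146,0.01],[0,0.146,0.01],[0,0.146,0.01],[0,0.146,0.01],[0,0.146,0.01],[0,0.146,0.01]], twist=[[0.03,0,0],[0.03,0,0],[0.03,0,0],[0.03,0,0],[0.03,0,0],[0.03,0,0],[0.03,0,0],[0.03,0,0],[0.03,0,0],[0.03,0,0],[0.03,0,0],[0.03,0,0],[0.03,0,0],[0.03,0,0],[0.03,0,0]], jaw=[0,0,0,0,0,0,0,0,0,0,0,0,0,0,0])

```text
clock: 23.2
tcp_pos: [0.5187, -0.0635, 0.3032]
orientation: [-2.89, -0.051, -0.031]
contact_force: [-0.4, 0.1, 0.5]
grip_width: 0.0856
```

Run:
```python
from h import *
M=stat();log()
t=grab("top",8);s=grab("scene",8)
a=cv2.resize(t["color"][220:320,200:320,::-1],(384,320));b=cv2.resize(s["color"][140:240,180:310,::-1],(416,320))
cv2.imwrite("pics/g8.png",np.hstack([a,b]))
C=cloud(s);d=(abs(C[...,0]-.519)<.05)&(abs(C[...,1]+.022)<.085)&(C[...,2]>.035)&(C[...,2]<.056)
q=C[d];print(d.sum(),cv2.minAreaRect(np.float32(q[:,:2]*1000)),q[:,2].max())
```

```text
t 23.20 tcp [ 0.5187 -0.0635  0.3032] gp [ 0.5213 -0.0249  0.1531]
 x [0.999 0.032 0.026] z [ 0.017  0.249 -0.968] w 0.0856 F [-0.4  0.1  0.5] q [ 0.53  0.43 -0.56  1.98 -0.04  0.78  0.08]
552 ((520.0135498046875, -21.89600372314453), (132.6758575439453, 48.186065673828125), 87.92908477783203) 0.053633996591927136
```

View pics/g8.png

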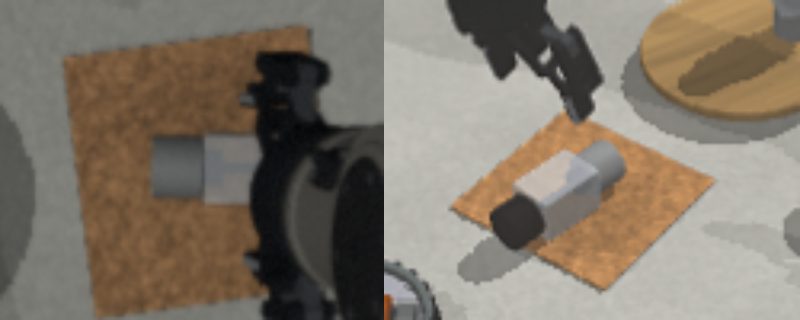

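The mill lies at (0.520, -0.022), 131 mm along y, top at 0.053 m, which matches what I expected. Next is the regrasp 12 mm toward the cap.

Run:
```python
from h import *
M,o=cur()
z=tool(90,22,0,(0,0,0))[:3,2]
gp=np.array([.5195,-.034,.030])
A=tool(90,22,0,gp-.05*z)
seg(M,A,8); seg(A,tool(90,22,0,gp),8)
```

```text
N=8 dp [-0.001, 0.07, 0.067] twist [0.008, -0.001, 0.002] mm/row 11.7 deg/row 1.0
  tcp path [[0.519, -0.073, 0.292], [0.519, -0.084, 0.272], [0.519, -0.095, 0.252], [0.52, -0.106, 0.231]]
N=8 dp [0.0, 0.0, 0.052] twist [-0.0, -0.0, 0.0] mm/row 6.3 deg/row 0.0
  tcp path [[0.52, -0.108, 0.214], [0.52, -0.104, 0.203], [0.52, -0.099, 0.191], [0.52, -0.094, 0.18]]
```

Request:
apply_moves(dp=[[0,0.07,0.067],[0,0.07,0.067],[0,0.07,0.067],[0,0.07,0.067],[0,0.07,0.067],[0,0.07,0.067],[0,0.07,0.067],[0,0.07,0.067],[0,0,0]], twist=[[0.008,-0.001,0.002],[0.008,-0.001,0.002],[0.008,-0.001,0.002],[0.008,-0.001,0.002],[0.008,-0.001,0.002],[0.008,-0.001,0.002],[0.008,-0.001,0.002],[0.008,-0.001,0.002],[0,0,0]], jaw=[0,0,0,0,0,0,0,0,0])

```text
clock: 24.2
tcp_pos: [0.5201, -0.1095, 0.2132]
orientation: [-2.749, -0.003, 0.011]
contact_force: [-0.1, -0.2, -0.2]
grip_width: 0.0857
```

Run:
```python
from h import *
M=stat()
seg(M,tool(90,22,0,(.5195,-.034,.030)),8)
```

```text
t 24.20 tcp [ 0.5201 -0.1095  0.2132] gp [ 0.5188 -0.0503  0.07  ]
 x [ 1.     0.004 -0.007] z [-0.008  0.382 -0.924] w 0.0857 F [-0.1 -0.2 -0.2] q [ 0.65  0.62 -0.58  1.97 -0.1   0.7   0.23]
N=8 dp [-0.0, -0.001, 0.045] twist [-0.0, 0.0, 0.0] mm/row 5.4 deg/row 0.1
  tcp path [[0.52, -0.107, 0.208], [0.52, -0.103, 0.198], [0.52, -0.099, 0.189], [0.52, -0.094, 0.179]]
```

Request:
apply_moves(dp=[[0,0,0.045],[0,0,0.045],[0,0,0.045],[0,0,0.045],[0,0,0.045],[0,0,0.045],[0,0,0.045],[0,0,0.03],[0,0,0],[0,0,0],[0,0,0],[0,0,0],[0,0,0],[0,0,0],[0,0,0]], twist=[[0,0,0],[0,0,0],[0,0,0],[0,0,0],[0,0,0],[0,0,0],[0,0,0],[0,0,0],[0,0,0],[0,0,0],[0,0,0],[0,0,0],[0,0,0],[0,0,0],[0,0,0]], jaw=[0,0,0,0,0,0,0,0,0,255,255,255,255,255,255], grip_force=50)

```text
clock: 25.7
tcp_pos: [0.5205, -0.0914, 0.1731]
orientation: [-2.75, -0.006, 0.008]
contact_force: [0.6, 0.2, -1.4]
grip_width: 0.0457
```

Run:
```python
from h import *
M=stat();log()
z0=M[:3,2]
t=grab("top",9);s=grab("scene",9)
a=cv2.resize(t["color"][220:320,200:320,::-1],(384,320));b=cv2.resize(s["color"][140:240,180:310,::-1],(416,320))
cv2.imwrite("pics/g9.png",np.hstack([a,b]))
A=tool(90,22,0,(.5195,-.034,.20));seg(M,A,12)
B=tool(-90,25,0,(.505,-.12,.25));seg(A,B,16)
D=tool(-90,68,0,(.50,-.24,.20));seg(B,D,16)
```

```text
t 25.70 tcp [ 0.5205 -0.0914  0.1731] gp [ 0.5195 -0.0323  0.0298]
 x [ 1.     0.005 -0.005] z [-0.006  0.381 -0.924] w 0.0457 F [ 0.6  0.2 -1.4] q [ 0.6   0.68 -0.56  2.   -0.08  0.61  0.21]
N=12 dp [-0.001, -0.044, -0.11] twist [-0.0, 0.0, 0.0] mm/row 14.2 deg/row 0.0
  tcp path [[0.52, -0.092, 0.187], [0.52, -0.092, 0.23], [0.52, -0.092, 0.273], [0.52, -0.092, 0.315]]
N=16 dp [-0.008, -0.02, -0.025] twist [-0.024, 0.0, -0.0] mm/row 4.0 deg/row 2.9
  tcp path [[0.519, -0.091, 0.347], [0.515, -0.085, 0.361], [0.511, -0.076, 0.374], [0.508, -0.064, 0.384]]
N=16 dp [-0.003, -0.034, 0.066] twist [-0.022, 0.0, -0.0] mm/row 8.9 deg/row 2.7
  tcp path [[0.505, -0.054, 0.382], [0.503, -0.057, 0.346], [0.502, -0.066, 0.312], [0.501, -0.081, 0.28]]
```

View pics/g9.png

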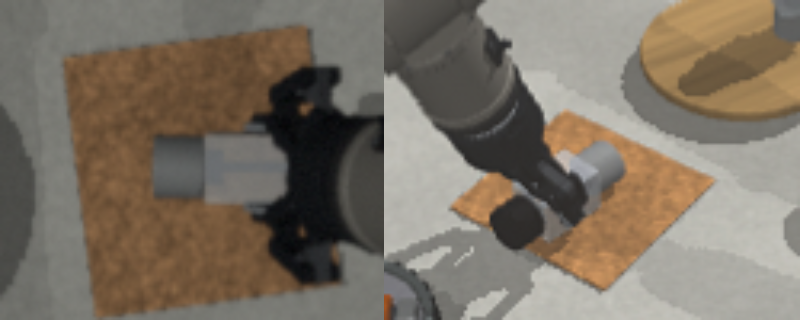

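Gripped at 45.7 mm. Lift.

Request:
apply_moves(dp=[[0,-0.015,-0.036],[0,-0.03,-0.07],[0,-0.044,-0.11],[0,-0.044,-0.11],[0,-0.044,-0.11],[0,-0.044,-0.11],[0,-0.044,-0.11],[0,-0.044,-0.11],[0,-0.044,-0.11],[0,-0.044,-0.11],[0,-0.044,-0.11],[0,-0.044,-0.11],[0,-0.03,-0.07]], twist=[[0,0,0],[0,0,0],[0,0,0],[0,0,0],[0,0,0],[0,0,0],[0,0,0],[0,0,0],[0,0,0],[0,0,0],[0,0,0],[0,0,0],[0,0,0]], jaw=[255,255,255,255,255,255,255,255,255,255,255,255,255])

```text
clock: 27.1
tcp_pos: [0.5202, -0.0914, 0.3561]
orientation: [-2.754, -0.01, 0.002]
contact_force: [0.4, -0.4, -1.2]
grip_width: 0.0454
```

Request:
apply_moves(dp=[[-0.004,-0.01,-0.012],[-0.008,-0.02,-0.025],[-0.008,-0.02,-0.025],[-0.008,-0.02,-0.025],[-0.008,-0.02,-0.025],[-0.008,-0.02,-0.025],[-0.008,-0.02,-0.025],[-0.008,-0.02,-0.025],[-0.008,-0.02,-0.025],[-0.008,-0.02,-0.025],[-0.008,-0.02,-0.025],[-0.008,-0.02,-0.025],[-0.008,-0.02,-0.025],[-0.008,-0.02,-0.025],[-0.008,-0.02,-0.025],[-0.008,-0.02,-0.025],[-0.004,-0.01,-0.012]], twist=[[-0.012,0,0],[-0.024,0,0],[-0.024,0,0],[-0.024,0,0],[-0.024,0,0],[-0.024,0,0],[-0.024,0,0],[-0.024,0,0],[-0.024,0,0],[-0.024,0,0],[-0.024,0,0],[-0.024,0,0],[-0.024,0,0],[-0.024,0,0],[-0.024,0,0],[-0.024,0,0],[-0.012,0,0]], jaw=[255,255,255,255,255,255,255,255,255,255,255,255,255,255,255,255,255])

```text
clock: 28.8
tcp_pos: [0.499, -0.0491, 0.4032]
orientation: [2.679, 0.013, 0.003]
contact_force: [0.2, 0.3, -1.1]
grip_width: 0.0453
```

Run:
```python
from h import *
M=stat();log()
# chuck axis by several features
t=load("top",8);C=cloud(t)
for n in("top","scene"):
    f=load(n,7 if n=="scene" else 8);C=cloud(f)
    hsv=cv2.cvtColor(f["color"],cv2.COLOR_RGB2HSV)
    d=np.hypot(C[...,0]-.50,C[...,1]+.242)
    m=(d<.05)&(hsv[...,1]>120)&(hsv[...,0]>3)&(hsv[...,0]<20)&(C[...,2]>.02)&(C[...,2]<.05)
    k,l,st,ce=cv2.connectedComponentsWithStats(m.astype(np.uint8));pts=[]
    for i in range(1,k):
        if st[i,4]>8:
            q=C[l==i];top=q[q[:,2]>.038];pts.append(top.mean(0) if len(top) else q.mean(0));print(n,ce[i],st[i,4],pts[-1].round(4),len(top))
    if len(pts)==3:
        p=np.array(pts)[:,:2];A=np.c_[2*p,np.ones(3)];x=np.linalg.solve(A,(p**2).sum(1));print("circle",x[:2],np.sqrt(x[2]+x[0]**2+x[1]**2))
    m=(d<.078)&(C[...,2]>.012)&(C[...,2]<.034);q=C[m];print(n,"disc",cv2.minEnclosingCircle(np.float32(q[:,:2]*1000)),np.median(q[:,2]))
    m=(d<.03)&(hsv[...,2]<45);v,u=np.nonzero(m);
    if len(u): print("hole",onplane(f,[[u.mean(),v.mean()]],.02),len(u))
B=tool(-90,67.6,0,(.50,-.24,.22));seg(M,B,18)
```

```text
t 28.80 tcp [ 0.499  -0.0491  0.4032] gp [ 0.4997 -0.1183  0.2645]
 x [ 1.    0.01 -0.  ] z [ 0.004 -0.446 -0.895] w 0.0453 F [ 0.2  0.3 -1.1] q [ 0.24  0.24 -0.46  1.96  0.62  1.15 -0.52]
top disc ((511.42608642578125, -248.4636688232422), 71.6976089477539) 0.022446033104591256
scene [163.88333333 229.15      ] 60 [ 0.4699 -0.2314  0.0416] 26
scene [180.11764706 236.82352941] 34 [ 0.5255 -0.2191  0.0427] 20
scene [160.04444444 244.93333333] 45 [ 0.5093 -0.2725  0.0418] 29
circle [ 0.50113888 -0.24087461] 0.03266974486811439
scene disc ((499.2442626953125, -244.55386352539062), 75.44480895996094) 0.02075213652981084
hole [[ 0.49016128 -0.25285986  0.02      ]] 1
N=18 dp [0.0, -0.027, 0.057] twist [-0.019, -0.0, 0.0] mm/row 7.5 deg/row 2.3
  tcp path [[0.499, -0.049, 0.396], [0.499, -0.053, 0.366], [0.5, -0.062, 0.337], [0.5, -0.075, 0.31], [0.5, -0.092, 0.285]]
```

Request:
apply_moves(dp=[[0,-0.013,0.03],[0,-0.027,0.057],[0,-0.027,0.057],[0,-0.027,0.057],[0,-0.027,0.057],[0,-0.027,0.057],[0,-0.027,0.057],[0,-0.027,0.057],[0,-0.027,0.057],[0,-0.027,0.057],[0,-0.027,0.057],[0,-0.027,0.057],[0,-0.027,0.057],[0,-0.027,0.057],[0,-0.027,0.057],[0,-0.027,0.057],[0,-0.027,0.057],[0,-0.027,0.057],[0,-0.013,0.03]], twist=[[-0.01,0,0],[-0.019,0,0],[-0.019,0,0],[-0.019,0,0],[-0.019,0,0],[-0.019,0,0],[-0.019,0,0],[-0.019,0,0],[-0.019,0,0],[-0.019,0,0],[-0.019,0,0],[-0.019,0,0],[-0.019,0,0],[-0.019,0,0],[-0.019,0,0],[-0.019,0,0],[-0.019,0,0],[-0.019,0,0],[-0.01,0,0]], jaw=[255,255,255,255,255,255,255,255,255,255,255,255,255,255,255,255,255,255,255])

```text
clock: 30.7
tcp_pos: [0.4992, -0.1013, 0.2667]
orientation: [1.937, 0.01, 0.008]
contact_force: [0.7, 1.3, -1.1]
grip_width: 0.0453
```

Run:
```python
from h import *
M=stat();log()
off=np.array([0,-.00845,.0065])
ax=np.array([0,-.924,.381])
print("mill centre",(M[:3,3]+M[:3,2]*G+M[:3,:3]@off).round(4),"axis",(M[:3,:3]@ax).round(3))
t=grab("top",10);s=grab("scene",10)
C=cloud(t)
m=(C[...,2]>.22)&(C[...,2]<.30)&(np.hypot(C[...,0]-.5,C[...,1]+.245)<.045)
cv2.imwrite("pics/g10.png",np.hstack([cv2.resize(t["color"][200:340,280:440,::-1],(457,400)),cv2.resize(s["color"][130:290,80:210,::-1],(325,400))]))
```

```text
t 30.70 tcp [ 0.4992 -0.1013  0.2667] gp [ 0.5009 -0.2459  0.2111]
 x [1.    0.011 0.001] z [ 0.011 -0.934 -0.358] w 0.0453 F [ 0.7  1.3 -1.1] q [ 0.    0.57 -0.26  2.11  1.29  1.45 -1.13]
mill centre [ 0.501  -0.249   0.2009] axis [ 0.001 -0.025 -0.999]
```

View pics/g10.png

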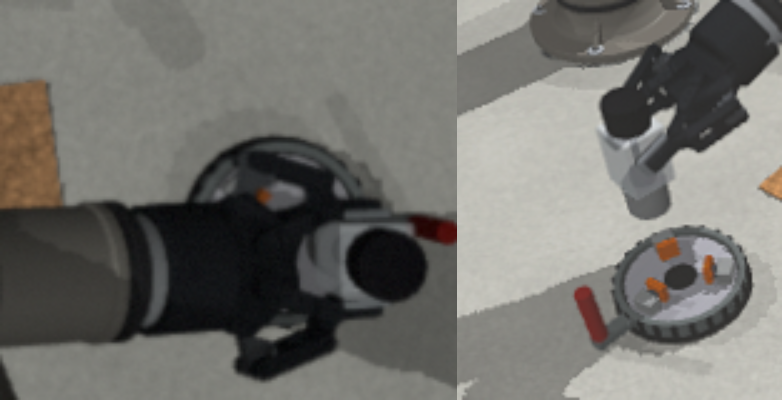

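The mill is cap up and upright above the chuck. I'll check the cap centre, then lower it.

```bash
cat >> h.py <<'E'
off=np.array([0,-.00845,.0065]);ax=np.array([0,-.924,.381])
def capc(f,z,xy):
    C=cloud(f);hsv=cv2.cvtColor(f["color"],cv2.COLOR_RGB2HSV)
    m=(abs(C[...,2]-z)<.006)&(np.hypot(C[...,0]-xy[0],C[...,1]-xy[1])<.03)
    q=C[m];print("cap",m.sum(),((q.min(0)+q.max(0))/2).round(4),np.ptp(q,axis=0).round(3),np.median(q[:,2]).round(4), q[:,:2].mean(0).round(4))
def milltgt(az,tilt,xaz,mc):
    B=tool(az,tilt,xaz,(0,0,0));B[:3,3]=np.array(mc)-B[:3,2]*G-B[:3,:3]@off;return B
E
python3 - <<'E'
from h import *
M,o=cur()
for n in("top","scene"): capc(load(n,10),.266,(.501,-.248))
B=milltgt(-90,67.6,0,(.5005,-.240,.125));seg(M,B,14)
E
```

```text
cap 502 [ 0.5012 -0.2464  0.2645] [0.041 0.04  0.009] 0.2657 [ 0.501  -0.2458]
cap 197 [ 0.5017 -0.2499  0.264 ] [0.042 0.041 0.008] 0.2644 [ 0.5035 -0.2501]
N=14 dp [0.001, -0.042, 0.012] twist [0.001, -0.0, 0.0] mm/row 5.2 deg/row 0.1
  tcp path [[0.499, -0.101, 0.262], [0.5, -0.099, 0.246], [0.5, -0.098, 0.231], [0.5, -0.096, 0.215], [0.5, -0.094, 0.2]]
```

Request:
apply_moves(dp=[[0.001,-0.042,0.012],[0.001,-0.042,0.012],[0.001,-0.042,0.012],[0.001,-0.042,0.012],[0.001,-0.042,0.012],[0.001,-0.042,0.012],[0.001,-0.042,0.012],[0.001,-0.042,0.012],[0.001,-0.042,0.012],[0.001,-0.042,0.012],[0.001,-0.042,0.012],[0.001,-0.042,0.012],[0.001,-0.042,0.012],[0,-0.02,0.006],[0,0,0]], twist=[[0.001,0,0],[0.001,0,0],[0.001,0,0],[0.001,0,0],[0.001,0,0],[0.001,0,0],[0.001,0,0],[0.001,0,0],[0.001,0,0],[0.001,0,0],[0.001,0,0],[0.001,0,0],[0.001,0,0],[0,0,0],[0,0,0]], jaw=[255,255,255,255,255,255,255,255,255,255,255,255,255,255,255])

```text
clock: 32.3
tcp_pos: [0.5017, -0.0923, 0.1908]
orientation: [1.971, 0.01, 0.011]
contact_force: [0.2, 0.3, -1.3]
grip_width: 0.0455
```

Run:
```python
from h import *
M=stat();log()
c=(M[:3,3]+M[:3,2]*G+M[:3,:3]@off);print("mill centre",c.round(4),"axis",(M[:3,:3]@ax).round(3))
t=grab("top",11);s=grab("scene",11)
capc(t,c[2]+.065,c);capc(s,c[2]+.065,c)
cv2.imwrite("pics/g11.png",np.hstack([cv2.resize(t["color"][200:340,280:440,::-1],(457,400)),cv2.resize(s["color"][150:280,100:220,::-1],(369,400))])[:,:800])
B=milltgt(-90,67.6,0,(.5005,-.240,.095));seg(M,B,8)
```

```text
t 32.30 tcp [ 0.5017 -0.0923  0.1908] gp [ 0.5036 -0.235   0.1304]
 x [1.    0.012 0.003] z [ 0.012 -0.921 -0.39 ] w 0.0455 F [ 0.2  0.3 -1.3] q [-0.01  0.72 -0.26  2.11  1.32  1.41 -1.27]
mill centre [ 0.5037 -0.2377  0.12  ] axis [ 0.003  0.009 -0.999]
cap 426 [ 0.5035 -0.2376  0.1844] [0.042 0.042 0.009] 0.1851 [ 0.5041 -0.2367]
cap 198 [ 0.5043 -0.2386  0.1835] [0.042 0.041 0.009] 0.1852 [ 0.5061 -0.2392]
N=8 dp [-0.001, -0.025, 0.012] twist [-0.001, -0.001, 0.0] mm/row 3.3 deg/row 0.1
  tcp path [[0.502, -0.092, 0.187], [0.501, -0.093, 0.181], [0.501, -0.093, 0.174], [0.501, -0.094, 0.168]]
```

View pics/g11.png

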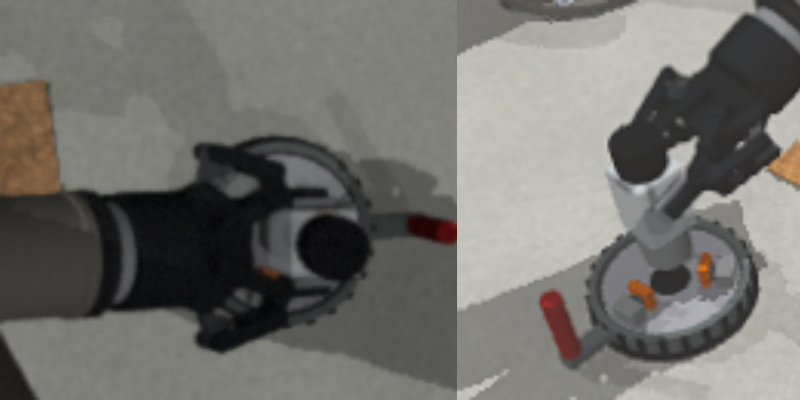

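Request:
apply_moves(dp=[[-0.004,-0.025,0.012],[-0.004,-0.025,0.012],[-0.004,-0.025,0.012],[-0.004,-0.025,0.012],[-0.004,-0.025,0.012],[-0.004,-0.025,0.012],[0,-0.025,0.012],[0,0,0]], twist=[[0,0,0],[0,0,0],[0,0,0],[-0.001,0,0],[-0.001,0,0],[-0.001,0,0],[-0.001,0,0],[0,0,0]], jaw=[255,255,255,255,255,255,255,255])

```text
clock: 33.2
tcp_pos: [0.4989, -0.0937, 0.1662]
orientation: [1.962, 0.009, 0.012]
contact_force: [0.0, 0.1, -1.5]
grip_width: 0.0454
```

Run:
```python
from h import *
M=stat();log()
c=(M[:3,3]+M[:3,2]*G+M[:3,:3]@off);print("mill centre",c.round(4),"axis",(M[:3,:3]@ax).round(3))
B=milltgt(-90,67.6,0,(.5005,-.240,.087));seg(M,B,6)
B=milltgt(-90,67.6,0,(.5005,-.240,.085));seg(M,B,6)
```

```text
t 33.20 tcp [ 0.4989 -0.0937  0.1662] gp [ 0.5008 -0.237   0.1072]
 x [1.    0.012 0.004] z [ 0.013 -0.924 -0.381] w 0.0454 F [ 0.   0.1 -1.5] q [-0.02  0.77 -0.25  2.11  1.34  1.41 -1.33]
mill centre [ 0.5009 -0.2398  0.0969] axis [ 0.004 -0.    -0.999]
N=6 dp [0.002, -0.013, 0.005] twist [0.0, -0.001, 0.0] mm/row 1.7 deg/row 0.1
  tcp path [[0.499, -0.094, 0.165], [0.499, -0.094, 0.163], [0.5, -0.094, 0.161], [0.5, -0.094, 0.16], [0.5, -0.094, 0.158], [0.5, -0.094, 0.156]]
N=6 dp [0.002, -0.015, 0.007] twist [0.0, -0.001, 0.0] mm/row 2.0 deg/row 0.1
  tcp path [[0.499, -0.094, 0.164], [0.499, -0.094, 0.162], [0.5, -0.094, 0.16], [0.5, -0.094, 0.158], [0.5, -0.094, 0.156], [0.5, -0.094, 0.154]]
```

Axis vertical and centred. I'll lower the last 12 mm in small steps.

Request:
apply_moves(dp=[[0,-0.014,0.006],[0,-0.014,0.006],[0,-0.014,0.006],[0,-0.014,0.006],[0,-0.014,0.006],[0,-0.014,0.006]], twist=[[0,0,0],[0,0,0],[0,0,0],[0,0,0],[0,0,0],[0,0,0]], jaw=[255,255,255,255,255,255])

```text
clock: 33.8
tcp_pos: [0.4992, -0.0939, 0.1547]
orientation: [1.961, 0.009, 0.013]
contact_force: [0.4, 2.1, 1.0]
grip_width: 0.0454
```

Run:
```python
from h import *
M=stat();log()
c=(M[:3,3]+M[:3,2]*G+M[:3,:3]@off);print("mill centre",c.round(4),"axis",(M[:3,:3]@ax).round(3))
```

```text
t 33.80 tcp [ 0.4992 -0.0939  0.1547] gp [ 0.5012 -0.2372  0.0957]
 x [1.    0.012 0.005] z [ 0.013 -0.925 -0.381] w 0.0454 F [0.4 2.1 1. ] q [-0.02  0.79 -0.25  2.1   1.35  1.4  -1.35]
mill centre [ 0.5013 -0.24    0.0854] axis [ 0.005 -0.    -0.999]
```

Request:
apply_moves(dp=[[0,-0.006,0.003],[0,0,0],[0,0,0],[0,0,0],[0,0,0],[0,0,0],[0,0,0],[0,0,0],[0,0,0]], twist=[[0,0,0],[0,0,0],[0,0,0],[0,0,0],[0,0,0],[0,0,0],[0,0,0],[0,0,0],[0,0,0]], jaw=[255,255,150,100,50,20,0,0,0])

```text
clock: 34.7
tcp_pos: [0.4994, -0.0942, 0.1547]
orientation: [1.958, 0.007, 0.013]
contact_force: [0.3, -1.2, 0.1]
grip_width: 0.0852
```

Run:
```python
from h import *
M=stat();log()
t=grab("top",12);s=grab("scene",12)
capc(t,.15,(.5005,-.24));capc(s,.15,(.5005,-.24))
cv2.imwrite("pics/g12.png",np.hstack([cv2.resize(t["color"][200:340,280:460,::-1],(430,334)),cv2.resize(s["color"][150:280,100:220,::-1],(308,334))]))
A=M.copy();A[:3,3]-=.1*M[:3,2];seg(M,A,6)
```

```text
t 34.70 tcp [ 0.4994 -0.0942  0.1547] gp [ 0.5014 -0.2377  0.0961]
 x [1.    0.012 0.006] z [ 0.013 -0.926 -0.378] w 0.0852 F [ 0.3 -1.2  0.1] q [-0.02  0.79 -0.25  2.1   1.35  1.41 -1.35]
cap 396 [ 0.5029 -0.2388  0.1494] [0.041 0.042 0.01 ] 0.1503 [ 0.5028 -0.238 ]
cap 185 [ 0.5027 -0.2394  0.1489] [0.043 0.042 0.009] 0.15 [ 0.5048 -0.2408]
N=6 dp [-0.0, -0.0, -0.139] twist [0.0, -0.0, 0.0] mm/row 16.7 deg/row 0.0
  tcp path [[0.499, -0.079, 0.161], [0.499, -0.063, 0.167], [0.499, -0.048, 0.174], [0.499, -0.033, 0.18], [0.498, -0.017, 0.186], [0.498, -0.002, 0.192]]
```

View pics/g12.png

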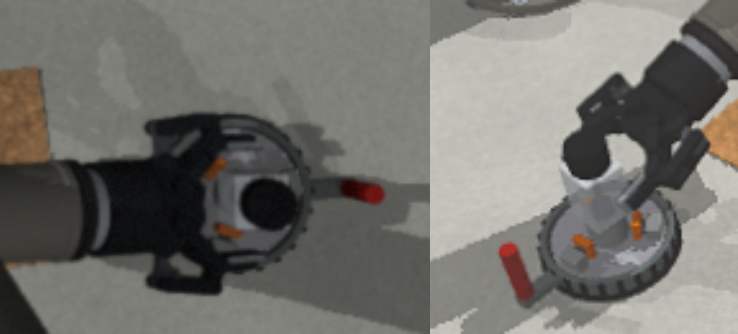

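The mill stands on the seat: cap top at 0.150 m, cap centre about 2 mm off the axis, let go. Retreat and head for the knob.

Request:
apply_moves(dp=[[0,0,-0.07],[0,0,-0.139],[0,0,-0.139],[0,0,-0.139],[0,0,-0.139],[0,0,-0.139],[0,0,-0.08]], twist=[[0,0,0],[0,0,0],[0,0,0],[0,0,0],[0,0,0],[0,0,0],[0,0,0]], jaw=[0,0,0,0,0,0,0])

```text
clock: 35.5
tcp_pos: [0.4977, 0.0093, 0.1966]
orientation: [1.96, 0.01, 0.015]
contact_force: [-0.1, -0.2, -0.1]
grip_width: 0.0855
```

Run:
```python
from h import *
M=stat();log()
t=grab("top",13)
capc(t,.15,(.5005,-.24))
C=cloud(t);c=t["color"].astype(int)
m=(c[...,0]>90)&(c[...,1]<50)&(c[...,2]<50)&(C[...,2]>.083)&(C[...,2]<.097)&(C[...,1]<-.25);q=C[m];print("knob",m.sum(),q.mean(0).round(4),((q.min(0)+q.max(0))/2).round(4))
A=tool(-90,25,0,(.50,-.13,.27));seg(M,A,16)
B=tool(0,0,0,(.505,-.343,.19));seg(A,B,14)
```

```text
t 35.50 tcp [0.4977 0.0093 0.1966] gp [ 0.5    -0.1341  0.1378]
 x [1.    0.014 0.006] z [ 0.015 -0.925 -0.379] w 0.0855 F [-0.1 -0.2 -0.1] q [-0.15  0.73 -0.34  2.07  1.17  1.53 -1.31]
cap 391 [ 0.503  -0.2385  0.1498] [0.042 0.041 0.011] 0.1503 [ 0.503  -0.2383]
knob 50 [ 0.5056 -0.3439  0.0904] [ 0.5055 -0.3441  0.0906]
N=16 dp [0.001, 0.111, -0.048] twist [0.022, -0.0, 0.0] mm/row 14.5 deg/row 2.7
  tcp path [[0.498, 0.01, 0.211], [0.498, 0.004, 0.269], [0.499, -0.012, 0.324], [0.499, -0.039, 0.376]]
N=14 dp [0.003, 0.153, 0.077] twist [0.015, -0.0, 0.0] mm/row 20.6 deg/row 1.8
  tcp path [[0.5, -0.085, 0.41], [0.501, -0.147, 0.404], [0.502, -0.207, 0.393], [0.504, -0.267, 0.376], [0.505, -0.324, 0.354]]
```

Request:
apply_moves(dp=[[0,0.111,-0.048],[0,0.111,-0.048],[0,0.111,-0.048],[0,0.111,-0.048],[0,0.111,-0.048],[0,0.111,-0.048],[0,0.111,-0.048],[0,0.111,-0.048],[0,0.111,-0.048],[0,0.111,-0.048],[0,0.111,-0.048],[0,0.111,-0.048],[0,0.111,-0.048],[0,0.111,-0.048],[0,0.111,-0.048],[0,0.111,-0.048]], twist=[[0.022,0,0],[0.022,0,0],[0.022,0,0],[0.022,0,0],[0.022,0,0],[0.022,0,0],[0.022,0,0],[0.022,0,0],[0.022,0,0],[0.022,0,0],[0.022,0,0],[0.022,0,0],[0.022,0,0],[0.022,0,0],[0.022,0,0],[0.022,0,0]], jaw=[0,0,0,0,0,0,0,0,0,0,0,0,0,0,0,0])

```text
clock: 37.15
tcp_pos: [0.4944, -0.0684, 0.4164]
orientation: [2.722, 0.02, -0.001]
contact_force: [0.4, 0.3, -0.2]
grip_width: 0.0854
```

Run:
```python
from h import *
M=stat();log()
seg(M,tool(0,0,8,(.505,-.343,.18)),14)
```

```text
t 37.15 tcp [ 0.4944 -0.0684  0.4164] gp [ 0.4948 -0.1316  0.2749]
 x [ 1.     0.014 -0.004] z [ 0.003 -0.408 -0.913] w 0.0854 F [ 0.4  0.3 -0.2] q [ 0.33  0.22 -0.51  1.95  0.58  1.14 -0.44]
N=14 dp [-0.005, 0.15, 0.084] twist [0.014, 0.001, -0.004] mm/row 20.6 deg/row 1.8
  tcp path [[0.494, -0.089, 0.415], [0.494, -0.15, 0.405], [0.496, -0.21, 0.39], [0.499, -0.269, 0.37], [0.503, -0.325, 0.345]]
```

Request:
apply_moves(dp=[[-0.005,0.15,0.084],[-0.005,0.15,0.084],[-0.005,0.15,0.084],[-0.005,0.15,0.084],[-0.005,0.15,0.084],[-0.005,0.15,0.084],[-0.005,0.15,0.084],[-0.005,0.15,0.084],[-0.005,0.15,0.084],[-0.005,0.15,0.084],[-0.005,0.15,0.084],[-0.005,0.15,0.084],[-0.005,0.15,0.084],[-0.005,0.15,0.084]], twist=[[0.014,0.001,-0.004],[0.014,0.001,-0.004],[0.014,0.001,-0.004],[0.014,0.001,-0.004],[0.014,0.001,-0.004],[0.014,0.001,-0.004],[0.014,0.001,-0.004],[0.014,0.001,-0.004],[0.014,0.001,-0.004],[0.014,0.001,-0.004],[0.014,0.001,-0.004],[0.014,0.001,-0.004],[0.014,0.001,-0.004],[0.014,0.001,-0.004]], jaw=[0,0,0,0,0,0,0,0,0,0,0,0,0,0])

```text
clock: 38.55
tcp_pos: [0.4981, -0.3561, 0.3329]
orientation: [-3.127, -0.206, 0.007]
contact_force: [0.1, 0.3, 0.1]
grip_width: 0.0855
```

Run:
```python
from h import *
M=stat();log()
A=tool(0,0,5,(.5055,-.344,.13));seg(M,A,6)
seg(A,tool(0,0,5,(.5055,-.344,.073)),8)
```

```text
t 38.55 tcp [ 0.4981 -0.3561  0.3329] gp [ 0.4974 -0.355   0.1779]
 x [ 0.991  0.131 -0.004] z [-0.005  0.007 -1.   ] w 0.0855 F [0.1 0.3 0.1] q [ 0.85  0.49 -0.44  1.75  0.24  0.96  0.45]
N=6 dp [0.012, -0.015, 0.067] twist [-0.001, 0.0, 0.004] mm/row 8.3 deg/row 0.4
  tcp path [[0.499, -0.354, 0.325], [0.5, -0.352, 0.317], [0.502, -0.35, 0.309], [0.503, -0.348, 0.301], [0.504, -0.346, 0.293], [0.505, -0.344, 0.285]]
N=8 dp [-0.0, -0.0, 0.059] twist [0.0, 0.0, 0.0] mm/row 7.1 deg/row 0.0
  tcp path [[0.505, -0.344, 0.278], [0.505, -0.344, 0.264], [0.505, -0.344, 0.249], [0.505, -0.344, 0.235]]
```

Request:
apply_moves(dp=[[0.012,-0.015,0.067],[0.012,-0.015,0.067],[0.012,-0.015,0.067],[0.012,-0.015,0.067],[0.012,-0.015,0.067],[0.012,-0.015,0.067],[0,0,0.059],[0,0,0.059],[0,0,0.059],[0,0,0.059],[0,0,0.059],[0,0,0.059],[0,0,0.059],[0,0,0.059]], twist=[[-0.001,0,0.004],[-0.001,0,0.004],[-0.001,0,0.004],[-0.001,0,0.004],[-0.001,0,0.004],[-0.001,0,0.004],[0,0,0],[0,0,0],[0,0,0],[0,0,0],[0,0,0],[0,0,0],[0,0,0],[0,0,0]], jaw=[0,0,0,0,0,0,0,0,0,0,0,0,0,0])

```text
clock: 39.95
tcp_pos: [0.5043, -0.3428, 0.2186]
orientation: [3.133, 0.12, -0.01]
contact_force: [-0.1, -0.2, -0.6]
grip_width: 0.0855
```

Run:
```python
from h import *
M=stat();log()
seg(M,tool(0,0,3,(.5055,-.344,.073)),4)
```

```text
t 39.95 tcp [ 0.5043 -0.3428  0.2186] gp [ 0.5034 -0.3437  0.0637]
 x [ 0.997  0.076 -0.007] z [-0.006 -0.006 -1.   ] w 0.0855 F [-0.1 -0.2 -0.6] q [ 0.77  0.63 -0.37  1.83  0.33  0.75  0.29]
N=4 dp [0.002, 0.003, -0.019] twist [0.001, 0.001, 0.003] mm/row 2.4 deg/row 0.4
  tcp path [[0.505, -0.343, 0.221], [0.505, -0.343, 0.223], [0.505, -0.344, 0.226], [0.505, -0.344, 0.228]]
```

Request:
apply_moves(dp=[[0.017,0,-0.03],[0,0,-0.02],[0,0,0],[0,0,0],[0,0,0],[0,0,0],[0,0,0],[0,0,0],[0,0,0]], twist=[[0,0,0],[0,0,0],[0,0,0],[0,0,0],[0,0,0],[0,0,0],[0,0,0],[0,0,0],[0,0,0]], jaw=[0,0,255,255,255,255,255,255,255], grip_force=30)

```text
clock: 40.85
tcp_pos: [0.5067, -0.3426, 0.2253]
orientation: [3.133, 0.12, -0.009]
contact_force: [-0.4, 0.7, -0.5]
grip_width: 0.017
```

```bash
cat >> h.py <<'E'
CH=np.array([.5005,-.240])
def knob(M,dth,N):
    """screw about chuck axis by dth rad clockwise, correcting radius to .105 and z=gz, upright"""
    gp=M[:3,3]+G*M[:3,2];v=gp[:2]-CH;a=np.arctan2(v[1],v[0]);print("az %.1f rad %.4f z %.4f"%(np.degrees(a),np.hypot(*v),gp[2]))
    a2=a-dth;xa=np.degrees(a2)+90
    A=tool(0,0,np.degrees(a)+90,(CH[0]+.105*np.cos(a),CH[1]+.105*np.sin(a),.07))
    B=tool(0,0,xa,(CH[0]+.105*np.cos(a2),CH[1]+.105*np.sin(a2),.07))
    seg(A,B,N); print("corr from measured:");seg(M,B,N)
E
python3 - <<'E'
from h import *
M=stat();log()
knob(M,.5,10)
E
```

```text
t 40.85 tcp [ 0.5067 -0.3426  0.2253] gp [ 0.5058 -0.3437  0.0703]
 x [ 0.997  0.076 -0.006] z [-0.006 -0.007 -1.   ] w 0.017 F [-0.4  0.7 -0.5] q [ 0.77  0.62 -0.37  1.82  0.32  0.76  0.3 ]
az -87.1 rad 0.1038 z 0.0703
N=10 dp [-0.044, -0.001, 0.0] twist [0.0, 0.0, 0.024] mm/row 5.2 deg/row 2.9
  tcp path [[0.501, -0.345, 0.225], [0.49, -0.344, 0.225], [0.48, -0.343, 0.225], [0.47, -0.34, 0.225], [0.46, -0.337, 0.225]]
corr from measured:
N=10 dp [-0.044, 0.0, 0.0] twist [0.0, 0.0, 0.025] mm/row 5.3 deg/row 3.0
  tcp path [[0.501, -0.343, 0.225], [0.491, -0.343, 0.225], [0.48, -0.342, 0.225], [0.47, -0.34, 0.225], [0.46, -0.337, 0.225]]
```

Request:
apply_moves(dp=[[-0.044,0,0],[-0.044,0,0],[-0.044,0,0],[-0.044,0,0],[-0.044,0,0],[-0.044,0,0],[-0.044,0,0],[-0.044,0,0],[-0.044,0,0],[-0.044,0,0]], twist=[[0,0,0.024],[0,0,0.024],[0,0,0.024],[0,0,0.024],[0,0,0.024],[0,0,0.024],[0,0,0.024],[0,0,0.024],[0,0,0.024],[0,0,0.024]], jaw=[255,255,255,255,255,255,255,255,255,255])

```text
clock: 41.85
tcp_pos: [0.458, -0.3339, 0.2253]
orientation: [3.06, -0.673, 0.008]
contact_force: [1.8, -0.4, -1.0]
grip_width: 0.0172
```

Run:
```python
from h import *
M=stat();log()
knob(M,.6,12)
```

```text
t 41.85 tcp [ 0.458  -0.3339  0.2253] gp [ 0.4585 -0.3354  0.0703]
 x [ 0.908 -0.419  0.007] z [ 0.003 -0.01  -1.   ] w 0.0172 F [ 1.8 -0.4 -1. ] q [ 0.72  0.54 -0.25  1.94  0.22  0.67 -0.11]
az -113.8 rad 0.1042 z 0.0703
N=12 dp [-0.044, -0.001, 0.0] twist [0.0, 0.0, 0.024] mm/row 5.2 deg/row 2.9
  tcp path [[0.453, -0.334, 0.225], [0.44, -0.326, 0.225], [0.428, -0.316, 0.225], [0.417, -0.304, 0.225]]
corr from measured:
N=12 dp [-0.043, 0.0, 0.0] twist [0.0, -0.0, 0.023] mm/row 5.1 deg/row 2.8
  tcp path [[0.453, -0.332, 0.225], [0.44, -0.324, 0.225], [0.428, -0.315, 0.225], [0.417, -0.304, 0.225]]
```

Request:
apply_moves(dp=[[-0.044,0,0],[-0.044,0,0],[-0.044,0,0],[-0.044,0,0],[-0.044,0,0],[-0.044,0,0],[-0.044,0,0],[-0.044,0,0],[-0.044,0,0],[-0.044,0,0],[-0.044,0,0],[-0.044,0,0],[-0.044,0,0],[-0.044,0,0],[-0.044,0,0],[-0.044,0,0]], twist=[[0,0,0.023],[0,0,0.023],[0,0,0.023],[0,0,0.023],[0,0,0.023],[0,0,0.023],[0,0,0.023],[0,0,0.023],[0,0,0.023],[0,0,0.023],[0,0,0.023],[0,0,0.023],[0,0,0.023],[0,0,0.023],[0,0,0.023],[0,0,0.023]], jaw=[255,255,255,255,255,255,255,255,255,255,255,255,255,255,255,255])

```text
clock: 43.45
tcp_pos: [0.4021, -0.2746, 0.2253]
orientation: [2.565, -1.797, 0.021]
contact_force: [1.1, -1.6, -1.3]
grip_width: 0.0172
```

Run:
```python
from h import *
M=stat();log()
knob(M,.6,12)
t=grab("top",14);capc(t,.15,(.5005,-.24))
```

```text
t 43.45 tcp [ 0.4021 -0.2746  0.2253] gp [ 0.403  -0.277   0.0703]
 x [ 0.341 -0.94   0.016] z [ 0.006 -0.015 -1.   ] w 0.0172 F [ 1.1 -1.6 -1.3] q [ 0.52  0.44 -0.06  2.14  0.07  0.56 -0.82]
az -159.2 rad 0.1042 z 0.0703
N=12 dp [-0.044, -0.001, 0.0] twist [0.0, 0.0, 0.024] mm/row 5.2 deg/row 2.9
  tcp path [[0.401, -0.272, 0.225], [0.397, -0.257, 0.225], [0.396, -0.241, 0.225], [0.396, -0.226, 0.225]]
corr from measured:
N=12 dp [-0.042, -0.001, -0.0] twist [-0.0, -0.001, 0.023] mm/row 5.0 deg/row 2.8
  tcp path [[0.401, -0.27, 0.225], [0.397, -0.255, 0.225], [0.396, -0.24, 0.225], [0.397, -0.225, 0.225]]
cap 395 [ 0.502  -0.2389  0.1501] [0.04  0.041 0.01 ] 0.1501 [ 0.5022 -0.2389]
```

Request:
apply_moves(dp=[[-0.04,0,0],[-0.04,0,0],[-0.04,0,0],[-0.04,0,0],[-0.04,0,0],[-0.04,0,0],[-0.04,0,0],[-0.04,0,0],[-0.04,0,0],[-0.04,0,0],[-0.04,0,0],[-0.04,0,0],[-0.04,0,0],[-0.02,0,0]], twist=[[0,0,0.022],[0,0,0.022],[0,0,0.022],[0,0,0.022],[0,0,0.022],[0,0,0.022],[0,0,0.022],[0,0,0.022],[0,0,0.022],[0,0,0.022],[0,0,0.022],[0,0,0.022],[0,0,0.022],[0,0,0.01]], jaw=[255,255,255,255,255,255,255,255,255,255,255,255,255,255])

```text
clock: 44.9
tcp_pos: [0.398, -0.2183, 0.225]
orientation: [1.873, -2.508, 0.039]
contact_force: [-1.5, -4.9, -1.1]
grip_width: 0.0171
```

Run:
```python
from h import *
M=stat();log()
knob(M,.15,4)
t=grab("top",15);s=grab("scene",15);capc(t,.15,(.5005,-.24));capc(s,.15,(.5005,-.24))
cv2.imwrite("pics/g15.png",np.hstack([cv2.resize(t["color"][210:340,320:460,::-1],(430,400)),cv2.resize(s["color"][160:280,100:220,::-1],(370,400))]))
```

```text
t 44.90 tcp [ 0.398  -0.2183  0.225 ] gp [ 0.3989 -0.2224  0.0701]
 x [-0.284 -0.959  0.024] z [ 0.006 -0.027 -1.   ] w 0.0171 F [-1.5 -4.9 -1.1] q [ 0.26  0.4   0.12  2.22 -0.05  0.51 -1.45]
az 170.2 rad 0.1031 z 0.0701
N=4 dp [-0.033, -0.001, 0.0] twist [0.0, 0.0, 0.018] mm/row 3.9 deg/row 2.1
  tcp path [[0.398, -0.218, 0.225], [0.399, -0.214, 0.225], [0.4, -0.211, 0.225], [0.401, -0.207, 0.225]]
corr from measured:
N=4 dp [-0.025, 0.001, -0.0] twist [-0.002, -0.003, 0.004] mm/row 3.0 deg/row 0.6
  tcp path [[0.399, -0.215, 0.225], [0.399, -0.213, 0.225], [0.4, -0.21, 0.225], [0.401, -0.207, 0.225]]
cap 389 [ 0.5021 -0.2392  0.15  ] [0.04  0.041 0.011] 0.1504 [ 0.5021 -0.2391]
cap 193 [ 0.5026 -0.2408  0.1492] [0.041 0.042 0.01 ] 0.1499 [ 0.5041 -0.2416]
```

View pics/g15.png

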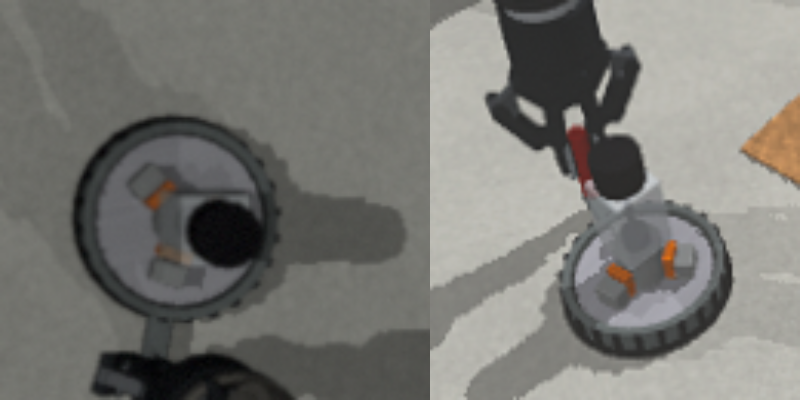

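The sleeve has swung about 1.79 rad and the knob force has risen, with the mill still upright. A little further for firmness.

Request:
apply_moves(dp=[[-0.035,0,0],[-0.035,0,0],[-0.035,0,0],[-0.035,0,0],[-0.03,0,0]], twist=[[0,0,0.012],[0,0,0.012],[0,0,0.012],[0,0,0.012],[0,0,0.012]], jaw=[255,255,255,255,255])

```text
clock: 45.5
tcp_pos: [0.402, -0.2041, 0.225]
orientation: [1.701, -2.623, 0.042]
contact_force: [-2.8, -6.0, 0.2]
grip_width: 0.017
```

Run:
```python
from h import *
M=stat();log()
knob(M,.1,3)
```

```text
t 45.50 tcp [ 0.402  -0.2041  0.225 ] gp [ 0.4023 -0.2089  0.0701]
 x [-0.408 -0.913  0.028] z [ 0.002 -0.031 -1.   ] w 0.017 F [-2.8 -6.   0.2] q [ 0.19  0.4   0.16  2.23 -0.07  0.51 -1.6 ]
az 162.4 rad 0.1030 z 0.0701
N=3 dp [-0.029, -0.0, 0.0] twist [0.0, 0.0, 0.016] mm/row 3.5 deg/row 1.9
  tcp path [[0.402, -0.205, 0.225], [0.403, -0.202, 0.225], [0.404, -0.198, 0.225]]
corr from measured:
N=3 dp [-0.017, 0.001, -0.0] twist [-0.002, -0.004, -0.002] mm/row 2.0 deg/row 0.6
  tcp path [[0.403, -0.202, 0.225], [0.403, -0.2, 0.225], [0.404, -0.198, 0.225]]
```

Request:
apply_moves(dp=[[0,0,0],[0,0,0],[0,0,0],[0,0,0],[0,0,-0.1],[0,0,-0.2],[0,0,-0.25],[0,0,-0.25],[0,0,-0.25],[0,0,-0.25],[0,0,-0.15],[0,0,0]], twist=[[0,0,0],[0,0,0],[0,0,0],[0,0,0],[0,0,0],[0,0,0],[0,0,0],[0,0,0],[0,0,0],[0,0,0],[0,0,0],[0,0,0]], jaw=[200,150,120,120,120,120,120,120,120,120,120,120])

```text
clock: 46.7
tcp_pos: [0.4009, -0.1978, 0.4115]
orientation: [1.707, -2.622, 0.044]
contact_force: [0.5, 0.0, -0.2]
grip_width: 0.0452
```

Run:
```python
from h import *
M=stat()
t=grab("top",16);s=grab("scene",16);capc(t,.15,(.5005,-.24));capc(s,.15,(.5005,-.24))
C=cloud(t);c=t["color"].astype(int)
m=(c[...,0]>90)&(c[...,1]<50)&(c[...,2]<50)&(C[...,2]>.083)&(C[...,2]<.097);q=C[m]
if m.any():
    k=q.mean(0);print("knob",m.sum(),k.round(4),np.degrees(np.arctan2(k[1]+.24,k[0]-.5005)))
C2=cloud(s);m=(C2[...,2]>.15)&(C2[...,2]<.165)&(np.hypot(C2[...,0]-.514,C2[...,1]-.312)<.05);q=C2[m];print("salt",m.sum(),((q.min(0)+q.max(0))/2).round(4))
cv2.imwrite("pics/g16.png",np.hstack([cv2.resize(t["color"][210:340,320:460,::-1],(430,400)),cv2.resize(s["color"][160:280,100:220,::-1],(370,400))]))
cv2.imwrite("pics/full16.png",s["color"][:,:,::-1])
```

```text
t 46.70 tcp [ 0.4009 -0.1978  0.4115] gp [ 0.4016 -0.2025  0.2566]
 x [-0.405 -0.914  0.026] z [ 0.005 -0.03  -1.   ] w 0.0452 F [ 0.5  0.  -0.2] q [ 0.12  0.08  0.2   2.08  0.01  0.97 -1.67]
cap 394 [ 0.5021 -0.2388  0.1498] [0.04  0.041 0.011] 0.1501 [ 0.5021 -0.239 ]
cap 192 [ 0.5026 -0.2407  0.1488] [0.04  0.041 0.009] 0.15 [ 0.5044 -0.2414]
knob 39 [ 0.4    -0.2067  0.0907] 161.64054138502462
salt 96 [0.5169 0.3104 0.155 ]
```

View pics/g16.png

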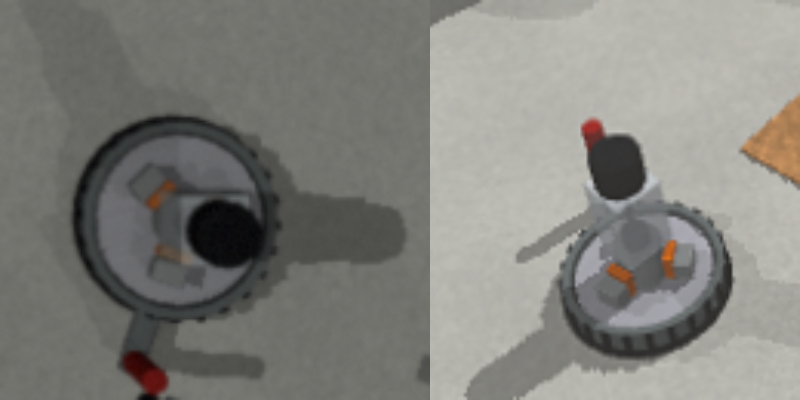

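View pics/full16.png

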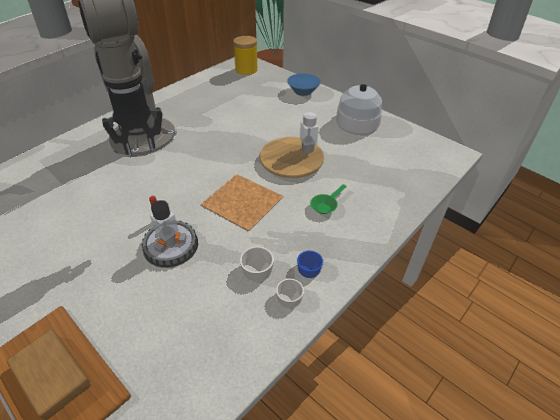

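The final views show the mill upright in the chuck with the visible orange pads against the foot, the knob at about 162° azimuth, and the bystanders in place. The arm is clear, so I'm handing in.

Run:
```python
from bench import r
print(r.hand_in()); print(r.get_obs()["clock"])
```

```text
the job is handed in; nothing more can be done
None
the job is handed in; nothing more can be done
```

I laid the pepper mill on its side on the mat and let go. I then picked it up again and stood it foot down in the open chuck. Finally I swung the knob clockwise about 1.9 rad, let go and backed the arm clear, handing in at about 47 s. No verdict was reported.

**Last checks:**
- **Mill:** the cap top is at 0.150 m, which fits a mill standing on the seat. It is upright and 2–3 mm off my chuck axis.
- **Chuck:** the knob stayed at about 162° after release, so the sleeve is at roughly 1.9–2.2 rad (its starting angle was not measured exactly). The force at the knob rose toward the end of the swing, which fits the jaws clamping.
- **Bystanders:** the salt mill measured within about 3 mm of its start. The ramekin and the egg separator look unmoved in the picture, but I did not re-measure them.

**Less certain:**
- I could not read the jaw forces. Two pads are seen against the foot; the third is hidden behind the mill, and I judged it from the sleeve angle.
- The two cameras differ by about 2 mm on the mill's position, which is within their calibration.
- My first approach to the mill ran into joint limits, so I backed off and came in from the other side without touching anything.

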